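# Hang the push block on the slanted tool board

### The arm

A 6-joint arm with a two-finger parallel gripper is mounted at the origin on the work surface. World frame = base frame: x ahead of the robot, y to its left, z up, the work surface at z = 0. Lengths are in m, angles in degrees, forces in N, time in s.
With the tool pointing down it reaches from about 0.4 to 0.825 m from the base axis. Payload 7 kg.
Tool frame: the origin (TCP) lies between the finger pads; the fingertips stand 19 mm ahead of it and the grasp point (between the pads) is the TCP; y points along the fingers, x is the direction in which the jaws open and shut, and the axes are right-handed (so a half turn about y gives the same grasp; the last joint's range is limited). The gripper opens to 88 mm and grips with 3 to 60 N. Pads are 19 mm wide; open, the fingers measure 130 mm over their backs; the gripper's body (78 mm by 193 mm) begins 47 mm behind the grasp point.
Start: joints at [92.939, 20.546, 0.682, 0, -70.136, -16.507], TCP at [0.158, 0.656, 0.246] pointing down, gripper open.
Joint ranges: [-176.03, 176.03], [-82.01, 121.73], [-58.28, 71.71], [-173.87, 95.51], [-174.79, -0.11], [-173.66, 173.66]. Speed limits (degrees/s): [136.94, 136.94, 172.46, 180, 180, 180].

### API

Orientations are given as [roll, pitch, yaw] about the fixed x, y, z axes, in that order (R = Rz(yaw) Ry(pitch) Rx(roll)).
In Python, from plant import r gives the robot as it stands. The module is installed in compiled form; this text tells all that it offers.
- The arm moves only by the tool jog_arm, never from a script. Its argument "steps" is a list of rows, each a list of 5 numbers: the closure, from 0 (fully open) to 1 (shut), then the shift along the tool's x, y, z in m, then the turn about the tool's y in degrees. In form: [[jaw, x, y, z, turn], ...]. A call has 1 to 12 rows; each row shifts and turns the commanded pose from where the row before left it, along the tool's axes as they then stand; what a row does not reach is not made up. A row lasts 1/12 s, in which the tool goes at most 41.7 mm and 7.16 degrees, less where a joint would pass 70% of its speed; a pose out of reach is approached as far as the arm can. A call with a gripper value outside its range is refused whole. The fingers move at their own pace and stop on an object; "squeeze" is the grip in N (left out, the last holds). Time passes only in rows, so rows that do not move let the fingers close. It gives the time, the measured TCP pose, the force and the opening at its end, in the units of the state.
- r.get_state(): the state, without advancing time (a new reading comes with each control period).
- r.capture(name): name is "side" or "top"; returns a dict with "image" (480x640x3 uint8, red, green, blue), "vfov" (degrees; the focal length in pixels is half the picture's height over the tangent of half this angle, whatever the lens; pixels are square), "cx", "cy" (the principal point, pixels), "R" (3x3) and "t" (3): a world point X has camera coordinates R X + t. Camera axes: x right, y down, z forward; pixel columns grow to the right and rows downward; lengths in m; the calibration is good to about 2 mm. A picture is of the moment at which its call begins. There is no depth.
- r.close_job(): hands the job in, once; it reports no verdict.
The state is a dict: "time_s": time; "joints": joint angles; "qd": joint speeds; "joint_torque": joint torques, N m; "tcp_pos": TCP position; "eef_rot": TCP orientation; "contact_force": force on the tool from outside, world axes, zero at the start; "moment": the same for the moment, N m; "gripper_width": finger opening in m.
Only numpy, scipy, OpenCV 4.12 (cv2) and the standard library are available. Lean on these libraries where they do the work, as an engineer would, in place of code of your own. Each camera call takes 0.05 s, during which the arm holds its last target.

### The job

Take the wooden push block by its handle and hang it by its hole on the free upward-slanting peg in the middle of the tool board, handle end pointing down the slope. Slide it along the peg and press it, with its stiff black collar, fully home, so that its sole lies flush on the board. Work gently, feeling for the peg rather than ramming it, leave the sanding block, the offcut and the beaker where they stand, and let go.

Things in the scene. Friction and masses are not known exactly. Their poses are not given: they have to be found in the camera images.
- push_block: Wooden push block lying sole down: plate 145 x 70 x 18 mm with an upright handle bar and one round through hole, 0.13 to 0.25 kg. Origin: on the sole's centre line, 65 mm from the handle end, 80 mm from the hole end. z up towards the handle; x towards the hole. Hole 16 mm wide, centre at x = +47 mm. Handle bar: x from -52 to +22 mm, 22 mm thick in y, from z = 18 to z = 63 mm.
- hole (a point): Centre of the push block's hole, in the plane of its sole (block frame 47, 0, 0 mm). Axes as the push block's.
- grip (a point): A good place to pinch the handle bar across its 22 mm thickness (block frame 0, 0, 43 mm): 25 mm above the plate, 20 mm below the handle's top. Axes as the push block's.
- board: Fixed plywood tool board, its face sloping 40 degrees from level. Origin: on the face, middle of the dark disc. z out of the face = the peg's axis (50 degrees above level); x straight up the slope; y across. Face: x -120 to +80, y -130 to +130 mm. A try square (y = +105 mm) and a spanner (y = -105 mm), fixed, under 35 mm high; free between y = -85 and +65 mm.
- disc (a point): Centre of the flat dark disc, 58 mm across, in the board's face (the board's origin, same axes). On it stands the free peg: wooden dowel 12 mm thick, round end, square to the face, tip 70 mm above it. It stands 13 mm off the disc's centre, in any direction: this is not measured; find it by feel or by sight. The disc is clamped: the peg stays put under sideways forces below 40 N.
- collar (a joint): How far (m) the black collar round the peg, 28 mm across, has been pushed in along the peg. It starts at 0 to 0.008 (top 26 to 18 mm above the face) and is flush with the face at 0.026. It slides when pushed with about 6 N (the block's weight is not enough) and stays where it is pushed.
- rack: Fixed wooden stand carrying board, disc, peg and collar. Origin: on the bench, 105 mm straight below the board's. Keep the push block's contact force on all this below 32 N.
- sanding_block: A bystander: cork sanding block 110 x 60 mm with a wooden grip, 36 mm high, no hole. Origin: centre of its underside.
- offcut: A bystander: wooden offcut 50 x 90 x 20 mm. Origin: centre of its underside.
- beaker: A bystander: clear plastic beaker, 70 mm across, 90 mm high. Origin: centre of its underside.
Not all that is in view belongs to the job. Leave any grey or purple look-alike of the push_block alone.

How it is judged:
By the outcome, as a careful person would: the job done as asked, in the order asked, and still so for the second after the job is handed in, with the robot touching nothing.
It also fails if it takes over 69 s, if anything falls off the work surface, if the arm or the gripper's body presses on something with over 40 N, if the wrist force passes 120 N, or if a joint passes its speed limit or range.

## Working session

There is one attempt and no reset: what is moved stays moved. The work goes in short steps, Python scripts to look and compute and a tool call to move; the robot and the scene stay as the last step left them, time stands still between calls to the robot, and variables do not carry over. Pictures are saved under pics/ and viewed, and the job is handed in when it is done.

Besides the shell and the picture viewer there is one more tool, called after "Request:" by a JSON object that holds its "api" and its "payload". jog_arm: Moves the arm, as the interface text tells. Its arguments: {"type":"object","properties":{"steps":{"type":"array","items":{"type":"array","items":{"type":"number"}}},"squeeze":{"type":"number"}},"required":["steps"]}

```bash
mkdir -p pics; cat > h.py <<'E'
import numpy as np, cv2
from plant import r
def snap(n,f):
    c=r.capture(n); cv2.imwrite('pics/'+f,cv2.cvtColor(c['image'],cv2.COLOR_RGB2BGR)); 
    np.savez('pics/'+f[:-4]+'.npz',**c); return c
def f_of(c): return 240/np.tan(np.radians(float(c['vfov'])/2))
def ray(c,u,v):
    f=f_of(c); d=np.array([(u-c['cx'])/f,(v-c['cy'])/f,1.]); R=np.array(c['R']); t=np.array(c['t'])
    return -R.T@t, R.T@d
def onz(c,u,v,z):
    o,d=ray(c,u,v); return o+d*(z-o[2])/d[2]
def proj(c,X):
    p=np.array(c['R'])@np.array(X)+np.array(c['t']); f=f_of(c); return np.array([f*p[0]/p[2]+c['cx'],f*p[1]/p[2]+c['cy']])
def tri(c1,p1,c2,p2):
    o1,d1=ray(c1,*p1);o2,d2=ray(c2,*p2)
    s=np.linalg.lstsq(np.c_[d1,-d2],o2-o1,rcond=None)[0]
    a=o1+d1*s[0];b=o2+d2*s[1]; return (a+b)/2,np.linalg.norm(a-b)
def ld(f): return dict(np.load('pics/'+f+'.npz'))
E
python3 - <<'E'
from h import *
for n in('top','side'):
    c=snap(n,n+'1.png'); print(n,c['vfov'],c['cx'],c['cy'],np.round(c['R'],3).tolist(),np.round(-np.array(c['R']).T@c['t'],3), [k for k in c])
print(r.get_state())
E
```

```text
top 54.732964006333596 322.54833891606324 234.3053071781501 [[-0.017, -1.0, -0.008], [-0.985, 0.018, -0.172], [0.172, 0.005, -0.985]] [ 0.294 -0.036  1.097] ['image', 'vfov', 'cx', 'cy', 'R', 't']
side 49.21399592129607 324.2891233883065 237.54574853733945 [[-0.905, -0.425, -0.019], [-0.261, 0.591, -0.763], [0.335, -0.685, -0.646]] [0.158 0.642 0.724] ['image', 'vfov', 'cx', 'cy', 'R', 't']
{'time_s': 0.1, 'joints': array([ 9.29414556e+01,  2.05893036e+01,  6.38887920e-01, -1.84171275e-02,
       -7.01356383e+01, -1.65066454e+01]), 'qd': array([ 0.00314829, -0.05965941,  0.09095737,  0.08445567,  0.03686398,
        0.08657969]), 'joint_torque': array([-2.18718931e-03, -5.84167564e+01,  2.93749917e+01,  7.01550141e+00,
        1.01355326e-02, -5.56692817e-05]), 'tcp_pos': array([0.15824897, 0.65576568, 0.24469092]), 'eef_rot': array([-8.99921479e+01, -8.74270883e-02, -1.03571467e+02]), 'contact_force': array([-0.90352516, -0.02299195,  0.18212303]), 'moment': array([-0.01260567,  0.00254571,  0.0219343 ]), 'gripper_width': 0.08728855514741202}
```

View pics/top1.png

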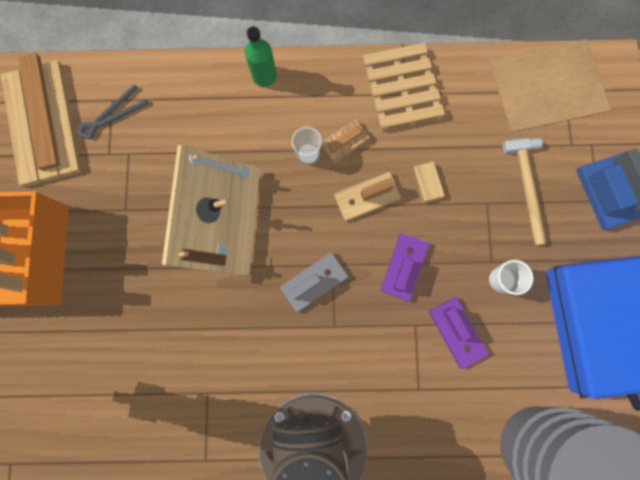

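View pics/side1.png

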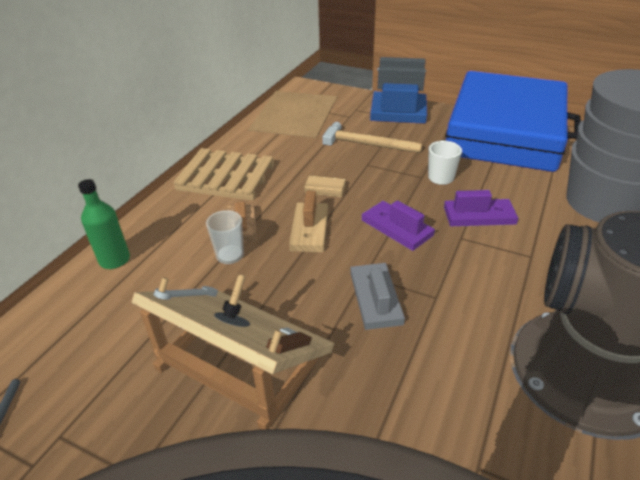

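```bash
python3 - <<'E'
import cv2
t=cv2.imread('pics/top1.png'); s=cv2.imread('pics/side1.png')
def z(i,x,y,w,h,k,n): cv2.imwrite('pics/'+n,cv2.resize(i[y:y+h,x:x+w],None,fx=k,fy=k,interpolation=cv2.INTER_CUBIC))
z(t,155,140,110,140,4,'zt_board.png'); z(t,325,160,125,65,6,'zt_block.png'); z(s,130,270,210,120,3.7,'zs_board.png'); z(s,270,165,90,90,6,'zs_block.png')
E
```

```text
(no output)
```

View pics/zt_board.png

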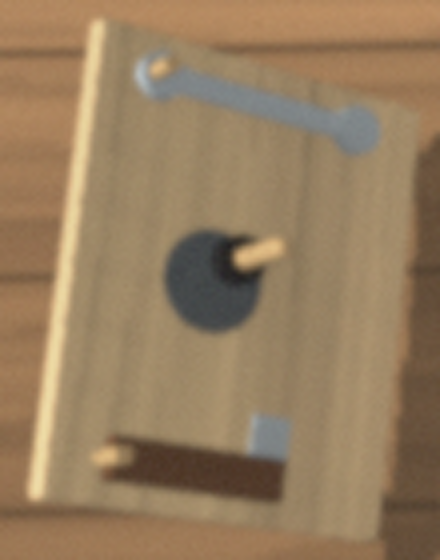

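View pics/zt_block.png

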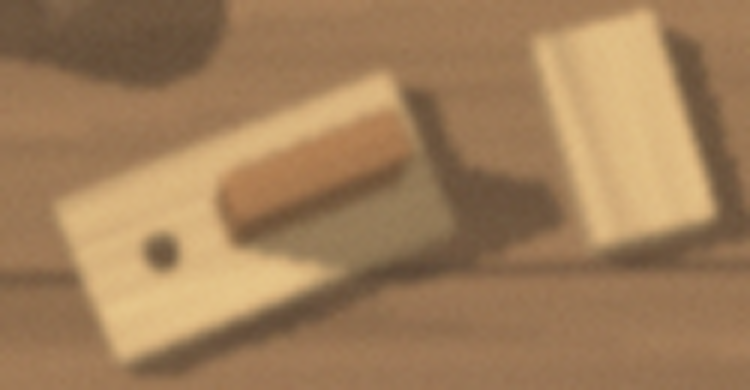

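View pics/zs_board.png

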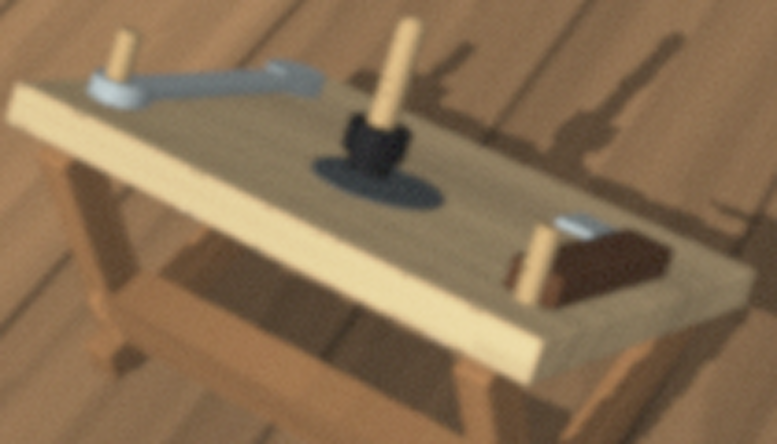

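View pics/zs_block.png

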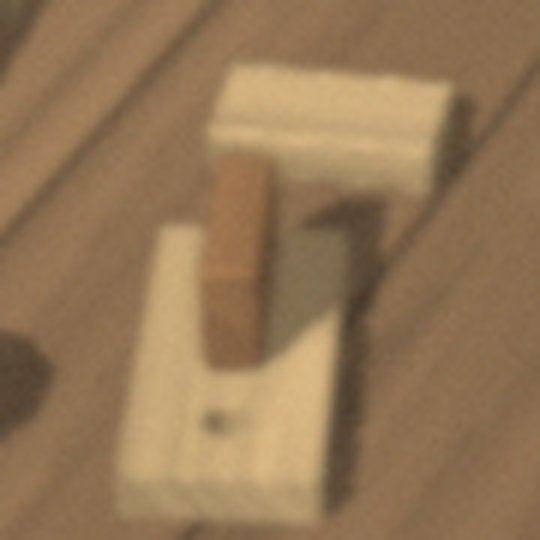

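```bash
python3 - <<'E'
from h import *
np.set_printoptions(precision=4,suppress=True)
T=ld('top1');S=ld('side1')
tz=lambda x,y:(x/4+155,y/4+140); tb=lambda x,y:(x/6+325,y/6+160); sb=lambda x,y:(x/3.7+130,y/3.7+270); sk=lambda x,y:(x/6+270,y/6+165)
print('corners top');C=[onz(T,*tb(*p),.018) for p in[(55,203),(385,72),(455,228),(125,365)]]
for i in range(4): print(C[i],np.linalg.norm(C[i]-C[(i+1)%4]))
print('side');C=[onz(S,*sk(*p),.018) for p in[(120,485),(162,225),(348,230),(322,492)]]
for i in range(4): print(C[i],np.linalg.norm(C[i]-C[(i+1)%4]))
print('hole',onz(T,*tb(160,252),.018),onz(S,*sk(218,422),.018))
print('disc',onz(T,*tz(212,281),.105),onz(S,*sb(378,183),.105),tri(T,tz(212,281),S,sb(378,183)))
print('tip',tri(T,tz(276,246),S,sb(411,24)))
print('pegbase',tri(T,tz(240,262),S,sb(383,128)))
print('face corners')
P=[tri(T,tz(a,b),S,sb(c,d)) for a,b,c,d in[(105,22,15,85),(45,497,545,340),(378,540,752,270)]]
for p in P:print(p)
print(np.linalg.norm(P[0][0]-P[1][0]),np.linalg.norm(P[2][0]-P[1][0]))
E
```

```text
corners top
[ 0.5802 -0.0599  0.018 ] 0.14366322695739073
[ 0.632  -0.1939  0.018 ] 0.0698364099206281
[ 0.5669 -0.2191  0.018 ] 0.1431636452734674
[ 0.5137 -0.0862  0.018 ] 0.07157039089194184
side
[ 0.5776 -0.0551  0.018 ] 0.1493101844090498
[ 0.6333 -0.1936  0.018 ] 0.07045664399837867
[ 0.5676 -0.2189  0.018 ] 0.14952448749518324
[ 0.5129 -0.0798  0.018 ] 0.06925472145867516
hole [ 0.5593 -0.1013  0.018 ] [ 0.562  -0.0986  0.018 ]
disc [0.5253 0.2198 0.105 ] [0.5265 0.2206 0.105 ] (array([0.5261, 0.2202, 0.1046]), np.float64(0.001318873857165361))
tip (array([0.5322, 0.1741, 0.1541]), np.float64(0.000303814456164127))
pegbase (array([0.5334, 0.202 , 0.117 ]), np.float64(0.0012093128766204962))
face corners
(array([0.6597, 0.2697, 0.1533]), np.float64(0.004714773698323109))
(array([0.4028, 0.2906, 0.1526]), np.float64(0.0010535540244134738))
(array([0.3899, 0.1406, 0.0257]), np.float64(0.0029623631226601086))
0.2577026599343009 0.19693804078103233
```

```bash
cat >> h.py <<'E'
def tool(dw,dyaw=0):
    s=r.get_state(); p=s['tcp_pos']; a=np.radians(s['eef_rot'][2])
    return s
def state():
    s=r.get_state(); print('t%.2f'%s['time_s'],'p',np.round(s['tcp_pos']*1000,1),'rpy',np.round(s['eef_rot'],2),'F',np.round(s['contact_force'],1),'M',np.round(s['moment'],2),'w',round(s['gripper_width']*1000,1)); return s
def to(target):
    s=state(); a=np.radians(s['eef_rot'][2]); d=np.array(target)-s['tcp_pos']
    c,n=np.cos(a),np.sin(a); print('tool shift mm x,y,z',np.round(1000*np.array([c*d[0]+n*d[1],-d[2],-n*d[0]+c*d[1]]),1))
E
python3 - <<'E'
from h import *
T=ld('top1');S=ld('side1')
print('beaker rim centre?',onz(T,307,138,.09),'base side',onz(S,229,255,0))
print('gray',onz(T,315,282,.02),'sanding',onz(T,347,140,.03))
E
```

```text
beaker rim centre? [0.69400463 0.00099733 0.09      ] base side [0.69042101 0.00380209 0.        ]
gray [ 0.37004433 -0.011015    0.02      ] sanding [ 0.71075989 -0.0935744   0.03      ]
```

Request:
{"api": "jog_arm", "payload": {"steps": [[0.3, 0.028, 0, 0.0245, 0], [0.3, 0.028, 0, 0.0245, 0], [0.3, 0.028, 0, 0.0245, 0], [0.3, 0.028, 0, 0.0245, 0], [0.3, 0.028, 0, 0.0245, 0], [0.3, 0.028, 0, 0.0245, 0], [0.3, 0.028, 0, 0.0245, 0], [0.3, 0.028, 0, 0.0245, 0], [0.3, 0.028, 0, 0.0245, 0], [0.3, 0.028, 0, 0.0245, 0], [0.3, 0.028, 0, 0.0245, 0], [0.3, 0.028, 0, 0.0245, 0]], "squeeze": 10}}

```text
time_s: 1.1
tcp_pos: [0.3655, 0.2587, 0.2456]
eef_rot: [-90.0, 0.0, -103.5]
contact_force: [0.0, -0.1, -0.2]
gripper_width: 0.0612
```

Request:
{"api": "jog_arm", "payload": {"steps": [[0.3, 0.0277, 0, 0.0242, 0], [0.3, 0.0277, 0, 0.0242, 0], [0.3, 0.0277, 0, 0.0242, 0], [0.3, 0.0277, 0, 0.0242, 0], [0.3, 0.0277, 0, 0.0242, 0], [0.3, 0.0277, 0, 0.0242, 0], [0.3, 0.0277, 0, 0.0242, 0], [0.3, 0.0277, 0, 0.0242, 0], [0.3, 0.0277, 0, 0.0242, 0], [0.3, 0.0277, 0, 0.0242, 0], [0.3, 0.0277, 0, 0.0242, 0], [0.3, 0.0277, 0, 0.0242, 0]]}}

```text
time_s: 2.1
tcp_pos: [0.57, -0.1326, 0.2452]
eef_rot: [-90.0, -0.0, -103.6]
contact_force: [1.0, 0.8, 0.9]
gripper_width: 0.0613
```

Request:
{"api": "jog_arm", "payload": {"steps": [[0.3, 0, 0, 0, 6.9], [0.3, 0, 0, 0, 6.9], [0.3, 0, 0, 0, 6.9], [0.3, 0, 0, 0, 6.9], [0.3, 0, 0, 0, 6.9], [0.3, 0, 0, 0, 6.9], [0.3, 0, 0, 0, 6.9], [0.3, 0, 0, 0, 6.8], [0.3, 0, 0, 0, 0]]}}

```text
time_s: 2.85
tcp_pos: [0.5694, -0.1307, 0.2452]
eef_rot: [-90.0, -0.0, -159.0]
contact_force: [0.6, -0.2, 0.4]
gripper_width: 0.0617
```

```bash
python3 - <<'E'
from h import *
c=snap('side','side2.png'); c=snap('top','top2.png')
i=cv2.imread('pics/side2.png')[120:300,150:400]; cv2.imwrite('pics/s2z.png',cv2.resize(i,None,fx=3.2,fy=3.2,interpolation=2))
to([.5703,-.1315,.048])
E
```

```text
t2.95 p [ 569.5 -130.7  245.3] rpy [-9.0010e+01 -3.0000e-02 -1.5843e+02] F [0.9 0.7 0.5] M [ 0.11 -0.02  0.02] w 61.1
tool shift mm x,y,z [ -0.4 197.3   1.1]
```

View pics/s2z.png

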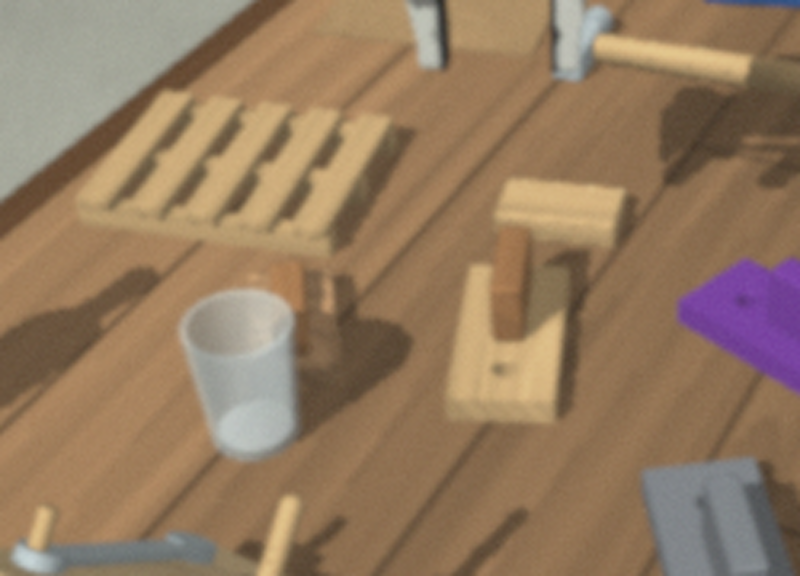

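The view shows the block untouched (hole at about (501,370) in the zoom) and the open fingers above it. I'm going down now.

Request:
{"api": "jog_arm", "payload": {"steps": [[0.3, 0, 0.03, 0.001, 0], [0.3, 0, 0.03, 0, 0], [0.3, 0, 0.03, 0, 0], [0.3, 0, 0.03, 0, 0], [0.3, 0, 0.03, 0, 0], [0.3, 0, 0.025, 0, 0], [0.3, 0, 0.015, 0, 0], [0.3, 0, 0.007, 0, 0], [0.3, 0, 0, 0, 0]]}}

```text
time_s: 3.7
tcp_pos: [0.569, -0.1317, 0.0468]
eef_rot: [-90.1, -0.2, -158.5]
contact_force: [-0.1, 0.5, -0.4]
gripper_width: 0.0612
```

```bash
python3 - <<'E'
from h import *
c=snap('side','side3.png'); c=snap('top','top3.png')
i=cv2.imread('pics/side3.png')[120:300,230:400]; j=cv2.imread('pics/top3.png')[140:260,310:450]
cv2.imwrite('pics/z3.png',np.hstack([cv2.resize(i,(400,424),interpolation=2),cv2.resize(j,(400,424),interpolation=2)]))
to([.5703,-.1315,.048])
E
```

```text
t3.80 p [ 570.6 -131.7   49.2] rpy [-8.9970e+01  3.0000e-02 -1.5856e+02] F [ 1.2 -0.7  1.2] M [ 0.1  -0.09  0.05] w 61.5
tool shift mm x,y,z [ 0.2  1.2 -0.3]
```

View pics/z3.png

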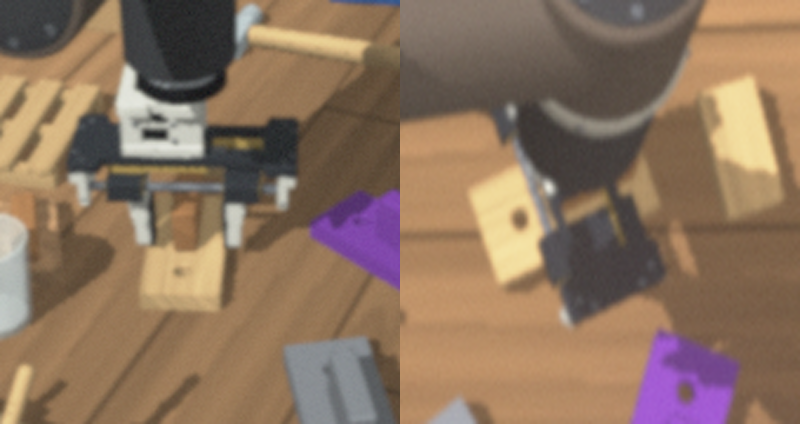

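Request:
{"api": "jog_arm", "payload": {"steps": [[1, 0, 0, 0, 0], [1, 0, 0, 0, 0], [1, 0, 0, 0, 0], [1, 0, 0, 0, 0], [1, 0, 0, 0, 0], [1, 0, 0, 0, 0], [1, 0, 0, 0, 0], [1, 0, 0, 0, 0]], "squeeze": 30}}

```text
time_s: 4.47
tcp_pos: [0.5704, -0.1316, 0.0489]
eef_rot: [-90.0, 0.0, -158.7]
contact_force: [0.7, 0.2, 1.6]
gripper_width: 0.0215
```

Request:
{"api": "jog_arm", "payload": {"steps": [[1, 0, -0.01, 0, 0], [1, 0, -0.02, 0, 0], [1, 0, -0.03, 0, 0], [1, 0, -0.03, 0, 0], [1, 0, -0.03, 0, 0], [1, 0, -0.03, 0, 0], [1, 0, 0, 0, 0]]}}

```text
time_s: 5.05
tcp_pos: [0.5728, -0.1321, 0.2058]
eef_rot: [-89.7, 0.5, -158.6]
contact_force: [1.2, -0.1, -0.0]
gripper_width: 0.0216
```

```bash
python3 - <<'E'
from h import *
c=snap('side','side4.png'); c=snap('top','top4.png')
i=cv2.imread('pics/side4.png')[60:240,230:400]; j=cv2.imread('pics/top4.png')[140:260,310:450]
cv2.imwrite('pics/z4.png',np.hstack([cv2.resize(i,(400,424),interpolation=2),cv2.resize(j,(400,424),interpolation=2)]))
state()
E
```

```text
t5.15 p [ 570.3 -131.5  200.3] rpy [ -89.97    0.16 -158.68] F [ 0.2 -0.2 -2.1] M [0.13 0.03 0.  ] w 21.9
```

View pics/z4.png

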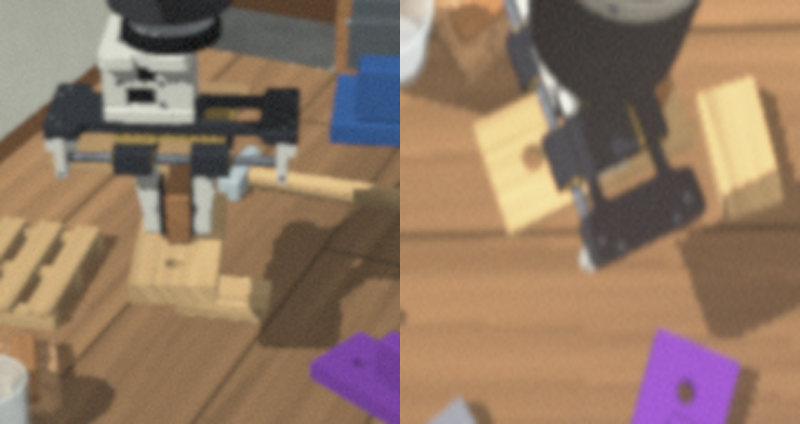

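Request:
{"api": "jog_arm", "payload": {"steps": [[1, 0, -0.015, 0, 5], [1, 0, -0.015, 0, 5], [1, 0, 0, 0, 5], [1, 0, 0, 0, 5], [1, 0, 0, 0, 5], [1, 0, 0, 0, 1.1], [1, 0, 0, 0, 0]], "squeeze": 35}}

```text
time_s: 5.73
tcp_pos: [0.5692, -0.1316, 0.2273]
eef_rot: [-90.0, -0.1, 175.3]
contact_force: [0.0, 0.2, -1.3]
gripper_width: 0.0219
```

Request:
{"api": "jog_arm", "payload": {"steps": [[1, 0.005, 0, -0.015, 0], [1, 0.006, 0, -0.025, 0], [1, 0.006, 0, -0.025, 0], [1, 0.006, 0, -0.025, 0], [1, 0.006, 0, -0.025, 0], [1, 0.006, 0, -0.025, 0], [1, 0.006, 0, -0.025, 0], [1, 0.006, 0, -0.025, 0], [1, 0.006, 0, -0.025, 0], [1, 0.006, 0, -0.02, 0], [1, 0.003, 0, -0.01, 0], [1, 0, 0, 0, 0]]}}

```text
time_s: 6.73
tcp_pos: [0.5281, 0.1193, 0.2281]
eef_rot: [-90.0, -0.0, 175.5]
contact_force: [0.8, -0.1, -1.1]
gripper_width: 0.0218
```

```bash
python3 - <<'E'
from h import *
c=snap('side','side5.png'); c=snap('top','top5.png')
i=cv2.imread('pics/side5.png')[150:400,100:350]; j=cv2.imread('pics/top5.png')[130:290,150:310]
cv2.imwrite('pics/z5.png',np.hstack([cv2.resize(i,(400,400),interpolation=2),cv2.resize(j,(400,400),interpolation=2)]))
to([.5273,.1184,.2137])
E
```

```text
t6.83 p [528.3 117.6 228.2] rpy [-8.9970e+01 -4.0000e-02  1.7536e+02] F [-0.  -0.8 -1.2] M [ 0.07 -0.01  0.  ] w 21.8
tool shift mm x,y,z [ 1.1 14.5 -0.7]
```

View pics/z5.png

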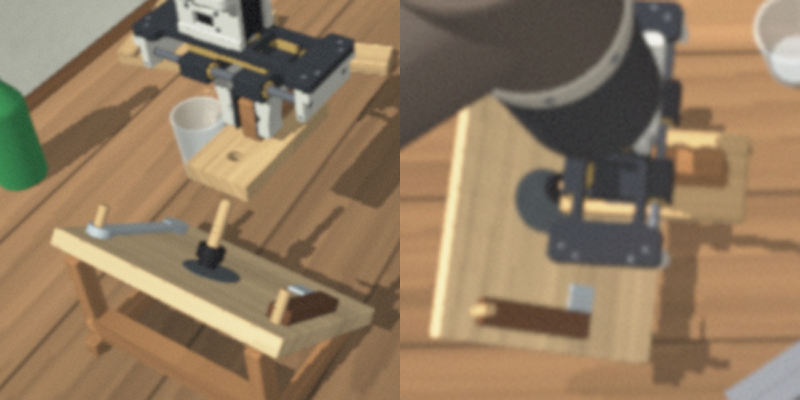

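Request:
{"api": "jog_arm", "payload": {"steps": [[1, 0.001, 0.006, 0, 0], [1, 0, 0.006, 0, 0], [1, 0, 0.004, 0, 0], [1, 0, 0.003, 0, 0], [1, 0, 0.003, 0, 0], [1, 0, 0, 0, 0]], "squeeze": 12}}

```text
time_s: 7.33
tcp_pos: [0.5273, 0.1173, 0.2057]
eef_rot: [-90.0, -0.1, 175.2]
contact_force: [0.1, -0.0, -1.9]
gripper_width: 0.0219
```

Request:
{"api": "jog_arm", "payload": {"steps": [[1, 0, 0.002, 0, 0], [1, 0, 0.002, 0, 0], [1, 0, 0.002, 0, 0], [1, 0, 0, 0, 0]]}}

```text
time_s: 7.67
tcp_pos: [0.5279, 0.1175, 0.2008]
eef_rot: [-90.0, 0.0, 175.2]
contact_force: [1.2, -3.2, 3.0]
gripper_width: 0.0218
```

```bash
python3 - <<'E'
from h import *
c=snap('side','side6.png'); 
i=cv2.imread('pics/side6.png')[170:370,120:320]
cv2.imwrite('pics/z6.png',cv2.resize(i,(600,600),interpolation=2))
to([.5273,.1184,.2037])
E
```

```text
t7.72 p [527.9 117.6 200.9] rpy [-9.0000e+01  4.0000e-02  1.7523e+02] F [ 1.3 -2.7  2.6] M [-0.82 -0.13  0.02] w 21.8
tool shift mm x,y,z [ 0.7 -2.8 -0.8]
```

View pics/z6.png

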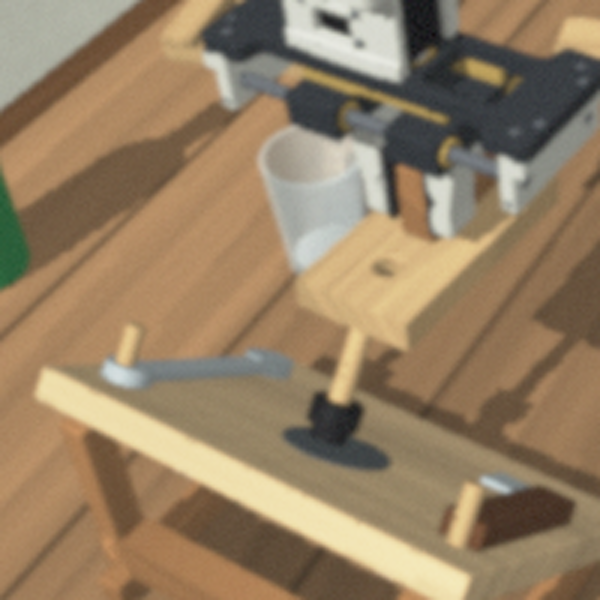

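Request:
{"api": "jog_arm", "payload": {"steps": [[1, 0, 0.0025, 0.002, 0], [1, 0, 0.0025, 0.002, 0], [1, 0, 0.0025, 0.0018, 0], [1, 0, 0.0025, 0.0018, 0], [1, 0, 0, 0, 0]]}}

```text
time_s: 8.13
tcp_pos: [0.5267, 0.11, 0.1898]
eef_rot: [-90.0, -0.0, 175.2]
contact_force: [0.5, -0.1, 0.3]
gripper_width: 0.0218
```

Request:
{"api": "jog_arm", "payload": {"steps": [[1, 0, 0.0027, 0.0015, 0], [1, 0, 0.0027, 0.0015, 0], [1, 0, 0.0028, 0.0014, 0], [1, 0, 0.0028, 0.0014, 0], [1, 0, 0, 0, 0]]}}

```text
time_s: 8.55
tcp_pos: [0.5262, 0.104, 0.1788]
eef_rot: [-90.0, -0.0, 175.2]
contact_force: [-0.2, -0.9, -1.1]
gripper_width: 0.0219
```

```bash
python3 - <<'E'
from h import *
c=snap('side','side7.png'); 
i=cv2.imread('pics/side7.png')[170:370,120:320]
cv2.imwrite('pics/z7.png',cv2.resize(i,(600,600),interpolation=2))
state()
E
```

```text
t8.60 p [526.1 104.  179. ] rpy [-8.9960e+01 -6.0000e-02  1.7522e+02] F [ 0.2 -0.4 -1.4] M [ 0.01 -0.03  0.03] w 22.5
```

View pics/z7.png

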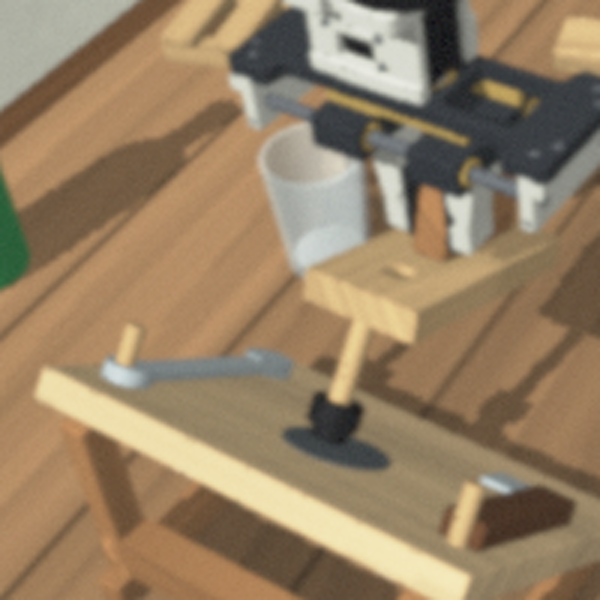

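Tilting works: the near end of the plate has lifted on the peg tip at about (360,325), with very low force. I'll carry on along the arc.

Request:
{"api": "jog_arm", "payload": {"steps": [[1, 0, 0.003, 0.001, 0], [1, 0, 0.003, 0.001, 0], [1, 0, 0.003, 0.0009, 0], [1, 0, 0.003, 0.0009, 0], [1, 0, 0, 0, 0]]}}

```text
time_s: 9.02
tcp_pos: [0.526, 0.1003, 0.1669]
eef_rot: [-90.0, -0.0, 175.2]
contact_force: [0.2, -1.3, -0.7]
gripper_width: 0.0221
```

Request:
{"api": "jog_arm", "payload": {"steps": [[1, 0, 0.003, 0.0005, 0], [1, 0, 0.003, 0.0005, 0], [1, 0, 0.003, 0.0003, 0], [1, 0, 0.003, 0.0003, 0], [1, 0, 0.002, 0, 0], [1, 0, 0, 0, 0]]}}

```text
time_s: 9.52
tcp_pos: [0.5259, 0.0989, 0.153]
eef_rot: [-90.0, -0.0, 175.2]
contact_force: [1.3, 0.0, -1.1]
gripper_width: 0.0221
```

```bash
python3 - <<'E'
from h import *
c=snap('side','side8.png'); 
i=cv2.imread('pics/side8.png')[170:370,120:320]
cv2.imwrite('pics/z8.png',cv2.resize(i,(600,600),interpolation=2))
state()
E
```

```text
t9.57 p [525.8  98.8 153.1] rpy [-8.9970e+01 -4.0000e-02  1.7523e+02] F [-0.1 -0.9 -1.5] M [-0.09 -0.09 -0.01] w 21.7
```

View pics/z8.png

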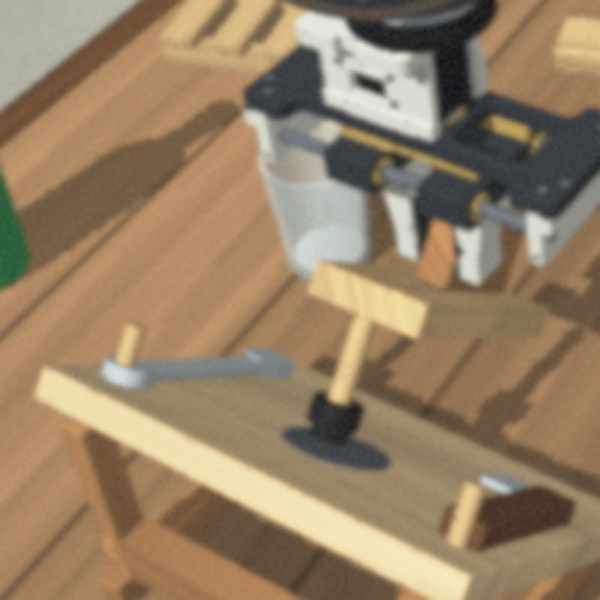

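```bash
cat >> h.py <<'E'
def blk(G,yaw,th,pts,g=(15,0,48)):
    """block pts (mm) -> world, grip point g at G, hole heading yaw, tilt th deg"""
    a,t=np.radians(yaw),np.radians(th); u=np.array([np.cos(a),np.sin(a),0]);z=np.array([0,0,1.])
    X=np.cos(t)*u+np.sin(t)*z; Z=-np.sin(t)*u+np.cos(t)*z; Y=np.cross(Z,X)
    return [G+((p[0]-g[0])*X+(p[1]-g[1])*Y+(p[2]-g[2])*Z)/1000 for p in np.array(pts,float)]
E
python3 - <<'E'
from h import *
c=ld('side8');G=np.array([.5259,.0989,.153])
pts=[(80,-35,18),(80,35,18),(80,-35,0),(80,35,0),(80,0,9)]
for th in(34,38,42,46):
    print(th,[np.round((proj(c,p)-[120,170])*3).astype(int).tolist() for p in blk(G,85.2,th,pts)])
E
```

```text
34 [[313, 277], [422, 322], [305, 309], [414, 356], [363, 316]]
38 [[313, 269], [422, 314], [303, 302], [412, 348], [362, 308]]
42 [[313, 261], [423, 306], [302, 293], [412, 340], [362, 300]]
46 [[314, 252], [424, 297], [302, 285], [411, 331], [362, 291]]
```

```bash
python3 - <<'E'
import cv2
i=cv2.imread('pics/side8.png')[245:325,210:320]
cv2.imwrite('pics/z8b.png',cv2.resize(i,None,fx=7,fy=7,interpolation=2))
E
```

View pics/z8b.png

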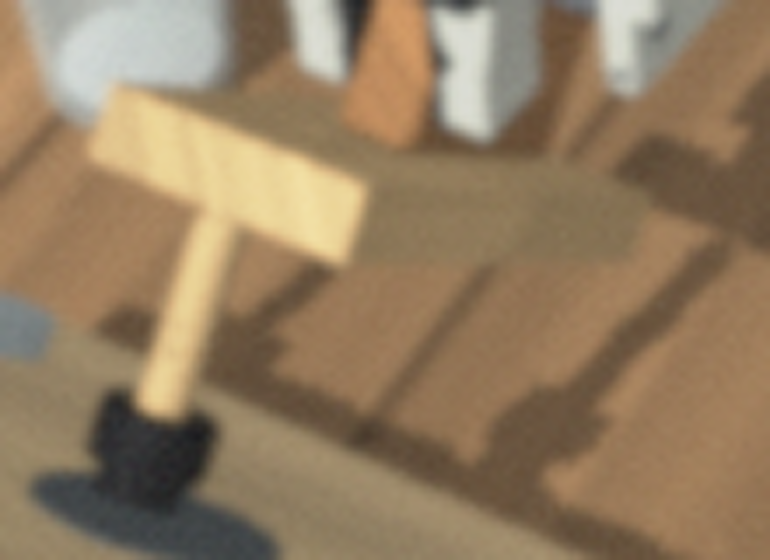

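```bash
python3 - <<'E'
from h import *
i=cv2.imread('pics/side1.png')[265:320,215:265]
cv2.imwrite('pics/p1.png',cv2.resize(i,None,fx=10,fy=10,interpolation=2))
c=ld('side8');G=np.array([.5259,.0989,.153])
for x in(80,72,64,56,47): print(x,[np.round(proj(c,blk(G,85.2,42,[(x,y,0)])[0])+[2,0],1) for y in(0,5)])
O=np.array([.5261,.2202,.105])
for h in(70,20): 
  print(h,np.round(proj(c,blk(O,85.2,40,[(-4.5,-9.8,h)],g=(0,0,0))[0]),1))
E
```

```text
80 [array([240.7, 275.4]), array([243.3, 276.5])]
72 [array([243.4, 275.5]), array([246. , 276.6])]
64 [array([246.1, 275.6]), array([248.7, 276.7])]
56 [array([248.8, 275.7]), array([251.3, 276.8])]
47 [array([251.7, 275.8]), array([254.3, 276.9])]
70 [242.3 274.6]
20 [232.9 304.8]
```

View pics/p1.png

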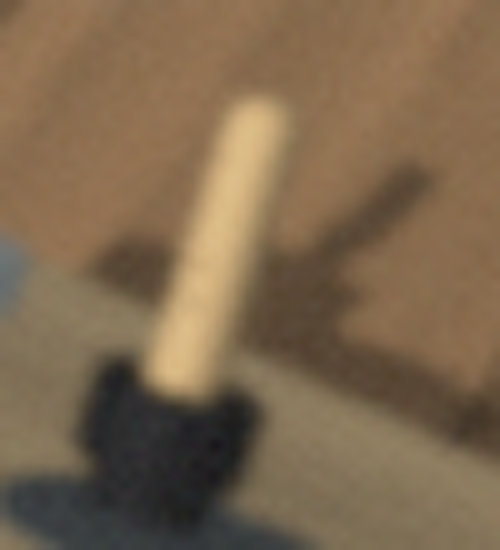

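```bash
python3 - <<'E'
from h import *
c=snap('top','top8.png')
i=cv2.imread('pics/top8.png')[150:290,160:330]
cv2.imwrite('pics/t8.png',cv2.resize(i,None,fx=4.5,fy=4.2,interpolation=2))
E
```

```text
(no output)
```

View pics/t8.png

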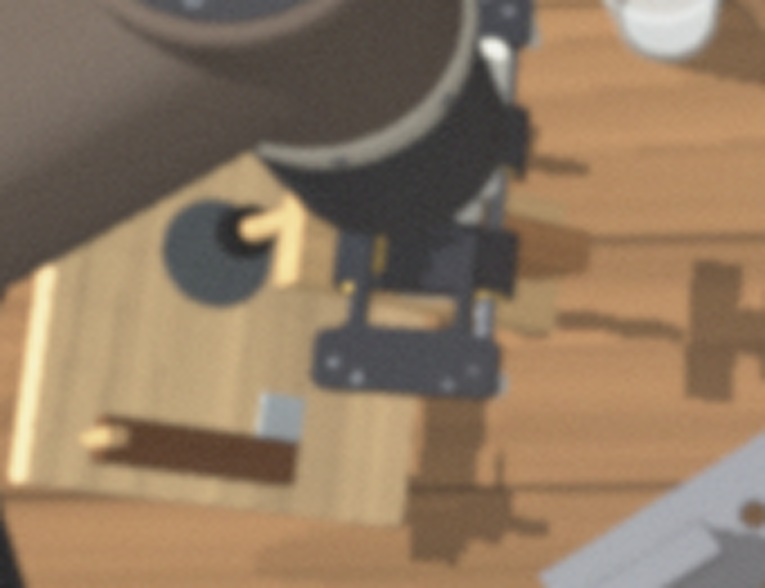

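```bash
python3 - <<'E'
from h import *
c=ld('top8');G=np.array([.5259,.0989,.153])
f=lambda p:np.round((p-np.array([160,150]))*[4.5,4.2]).astype(int).tolist()
for x,y,z in[(80,35,0),(80,35,18),(80,-35,0),(80,0,0),(72,0,0),(64,0,0),(47,0,0)]: print(x,y,z,f(proj(c,blk(G,85.2,42,[(x,y,z)])[0])))
O=np.array([.5261,.2202,.105])
for h in(70,20): print(h,f(proj(c,blk(O,85.2,40,[(-4.5,-9.8,h)],g=(0,0,0))[0])))
i=cv2.imread('pics/top1.png')[185:230,195:240]
cv2.imwrite('pics/p1t.png',cv2.resize(i,None,fx=12,fy=12,interpolation=2))
E
```

```text
80 35 0 [266, 281]
80 35 18 [286, 277]
80 -35 0 [282, 144]
80 0 0 [274, 212]
72 0 0 [289, 215]
64 0 0 [304, 219]
47 0 0 [336, 226]
70 [294, 216]
20 [244, 230]
```

View pics/p1t.png

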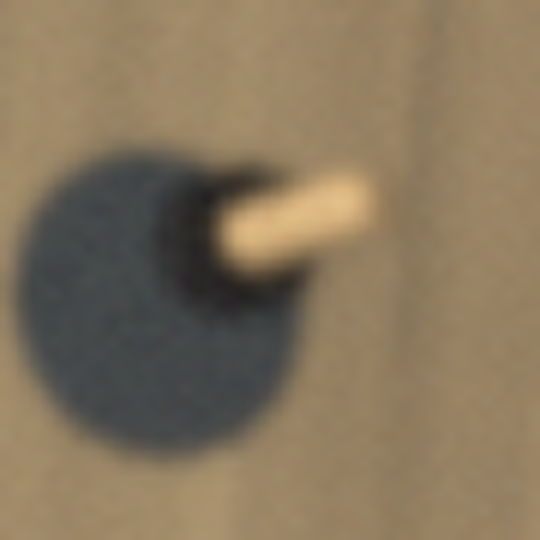

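Request:
{"api": "jog_arm", "payload": {"steps": [[1, 0, 0, 0, 0], [1, 0, -0.002, 0.002, 0], [1, 0, -0.003, 0.002, 0], [1, 0, -0.002, 0.001, 0], [1, -0.001, -0.004, -0.004, 0], [1, -0.001, -0.004, -0.005, 0], [1, -0.001, -0.004, -0.005, 0], [1, 0, -0.004, -0.004, 0], [1, 0, 0, 0, 0]], "squeeze": 35}}

```text
time_s: 10.37
tcp_pos: [0.5309, 0.1129, 0.1777]
eef_rot: [-90.0, 0.1, 175.3]
contact_force: [0.3, -0.2, -1.3]
gripper_width: 0.0216
```

```bash
python3 - <<'E'
from h import *
c=snap('side','side9.png');c=snap('top','top9.png')
i=cv2.imread('pics/side9.png')[225:325,200:320]; j=cv2.imread('pics/top9.png')[160:260,190:290]
cv2.imwrite('pics/z9.png',cv2.resize(i,None,fx=6,fy=6,interpolation=2))
cv2.imwrite('pics/t9.png',cv2.resize(j,None,fx=6,fy=6,interpolation=2))
state()
E
```

```text
t10.47 p [530.1 112.1 176.7] rpy [-9.0020e+01  1.0000e-02  1.7526e+02] F [-0.5 -0.1 -2. ] M [ 0.06 -0.05  0.06] w 21.7
```

View pics/z9.png

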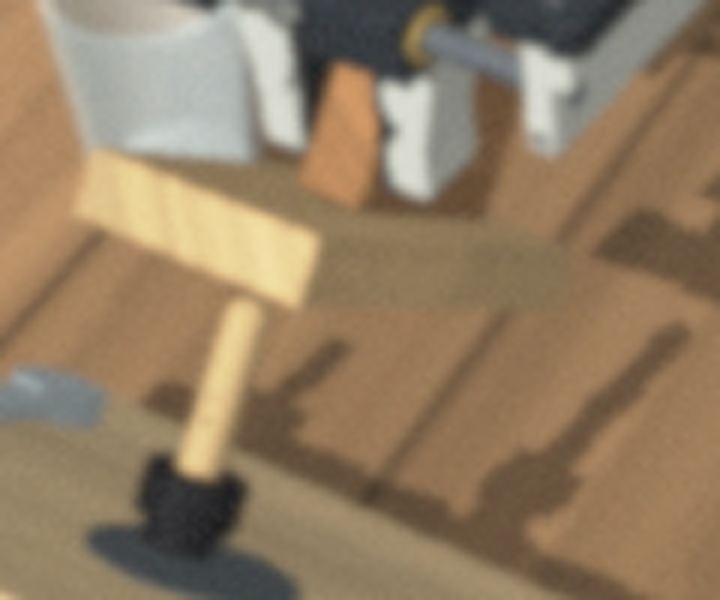

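View pics/t9.png

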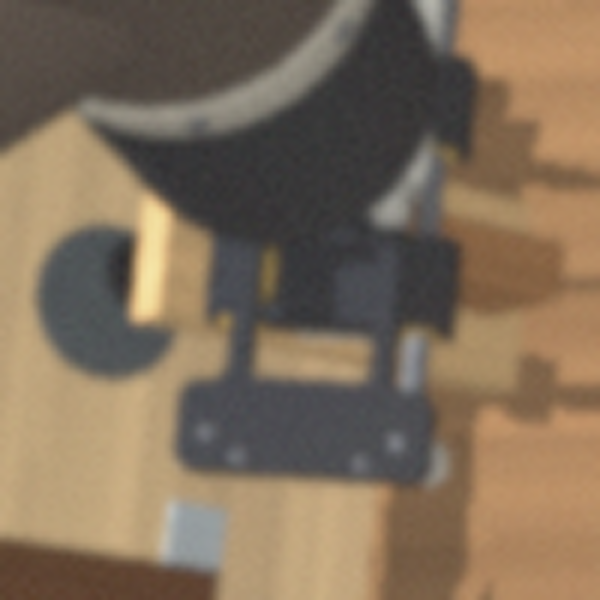

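```bash
cat > fit.py <<'E'
from h import *
from scipy.optimize import least_squares
# least squares on few measured corner points (rays), unknown: camera-frame grip offset (3) and tilt
def fit(side,top,S,T,G,yaw=85.2):
    cs,ct=ld(side),ld(top)
    def res(q):
        o=[]
        for c,L in((cs,S),(ct,T)):
            for p,uv in L: o+=list(proj(c,blk(G+q[:3]/1000,yaw+q[4],q[3],[p])[0])-np.array(uv))
        return np.array(o+[q[4]/2])
    s=least_squares(res,[0,0,0,40,0]); return s.x,s.fun
E
python3 - <<'E'
from fit import *
np.set_printoptions(precision=2,suppress=True)
G=np.array([.5301,.1121,.1767])
sz=lambda x,y:(x/6+200,y/6+225); tz=lambda x,y:(x/6+190,y/6+160)
S=[((80,-35,18),sz(95,150)),((80,35,18),sz(322,235)),((80,35,0),sz(302,308)),((80,-35,0),sz(78,212))]
T=[((80,35,0),tz(133,322)),((80,35,18),tz(163,324))]
q,f=fit('side9','top9',S,T,G);print(q,f)
B=blk(G+q[:3]/1000,85.2+q[4],q[3],[(47,0,0),(47,0,18),(48,0,0),(47,1,0)]); 
# peg: least squares from its tip/base in both views
c1,c2=ld('top1'),ld('side1')
tip,e=tri(c1,(225.3,201.2),c2,(241.1,275.6)); print('tip',tip*1000,e*1000)
base,e=tri(c1,(195+245/12,185+240/12),c2,(233.7,303)); print('base',base*1000,e*1000)
d=tip-base; print(np.linalg.norm(d)*1000,'elev',np.degrees(np.arctan2(d[2],np.hypot(*d[:2]))),'head',np.degrees(np.arctan2(d[1],d[0])))
X=(B[2]-B[0]);Y=B[3]-B[0];X/=np.linalg.norm(X);Y/=np.linalg.norm(Y);Z=np.cross(X,Y)
print('tip rel hole in block axes',[float((tip-B[0])@a*1000) for a in(X,Y,Z)])
E
```

```text
[ 0.04 -3.27 -1.61 42.2   0.84] [ 0.8  -0.23  0.72  0.33  0.3  -0.27  0.03  0.62 -0.21 -0.43 -0.8  -1.91
  0.42]
tip [533.33 171.71 153.3 ] 1.0405811009907158
base [533.85 200.53 119.09] 0.8999917391067913
44.73408925446535 elev 49.88071319804661 head -91.01887441263082
tip rel hole in block axes [8.141129854393649e-05, 1.1536997670454567, -10.425502520333788]
```

Request:
{"api": "jog_arm", "payload": {"steps": [[1, 0.001, 0.003, -0.0025, 0], [1, 0, 0.003, -0.0025, 0], [1, 0, 0.0015, -0.0013, 0], [1, 0, 0.0015, -0.0013, 0], [1, 0, 0, 0, 0]]}}

```text
time_s: 10.88
tcp_pos: [0.5295, 0.1195, 0.1669]
eef_rot: [-90.0, -0.0, 175.2]
contact_force: [0.4, 0.2, -1.2]
gripper_width: 0.0222
```

Request:
{"api": "jog_arm", "payload": {"steps": [[1, 0, 0.0012, -0.001, 0], [1, 0, 0.0012, -0.001, 0], [1, 0, 0.0012, -0.001, 0], [1, 0, 0, 0, 0]]}}

```text
time_s: 11.22
tcp_pos: [0.5299, 0.1225, 0.1637]
eef_rot: [-90.0, -0.0, 175.2]
contact_force: [0.1, -0.4, -0.2]
gripper_width: 0.0215
```

```bash
python3 - <<'E'
from h import *
c=snap('side','side10.png');c=snap('top','top10.png')
i=cv2.imread('pics/side10.png')[225:325,200:320]; j=cv2.imread('pics/top10.png')[160:260,190:290]
cv2.imwrite('pics/z10.png',cv2.resize(i,None,fx=6,fy=6,interpolation=2))
cv2.imwrite('pics/t10.png',cv2.resize(j,None,fx=6,fy=6,interpolation=2))
state()
E
```

```text
t11.32 p [530.  122.4 163.9] rpy [-90.    -0.   175.24] F [-1.1  0.1 -1. ] M [ 0.09 -0.05  0.02] w 22.0
```

View pics/z10.png

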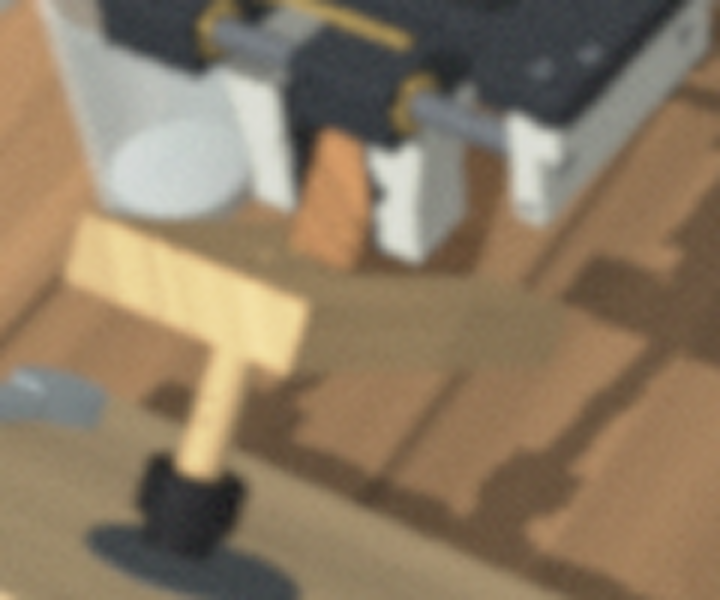

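No contact force 16 mm down the axis, where the tip was expected at 10 mm, so the peg looks to be in the hole. I'll continue in small steps along it.

Request:
{"api": "jog_arm", "payload": {"steps": [[1, 0, 0.0015, -0.0013, 0], [1, 0, 0.0015, -0.0013, 0], [1, 0, 0.0015, -0.0013, 0], [1, 0, 0.0015, -0.0013, 0], [1, 0, 0, 0, 0]]}}

```text
time_s: 11.73
tcp_pos: [0.5303, 0.1277, 0.1576]
eef_rot: [-90.0, -0.0, 175.2]
contact_force: [-0.7, -0.0, -2.3]
gripper_width: 0.0217
```

Request:
{"api": "jog_arm", "payload": {"steps": [[1, 0, 0.0015, -0.0013, 0], [1, 0, 0.0015, -0.0013, 0], [1, 0, 0.0015, -0.0013, 0], [1, 0, 0.0015, -0.0013, 0], [1, 0, 0, 0, 0]]}}

```text
time_s: 12.15
tcp_pos: [0.5307, 0.1329, 0.1516]
eef_rot: [-90.0, -0.0, 175.2]
contact_force: [0.1, 0.5, -1.7]
gripper_width: 0.0219
```

```bash
python3 - <<'E'
from h import *
c=snap('side','side11.png');c=snap('top','top11.png')
i=cv2.imread('pics/side11.png')[235:335,200:320]
cv2.imwrite('pics/z11.png',cv2.resize(i,None,fx=6,fy=6,interpolation=2))
state()
E
```

```text
t12.25 p [530.8 132.8 151.9] rpy [-8.9990e+01 -1.0000e-02  1.7524e+02] F [ 0.6  0.4 -1.6] M [ 0.1  -0.05  0.  ] w 21.7
```

View pics/z11.png

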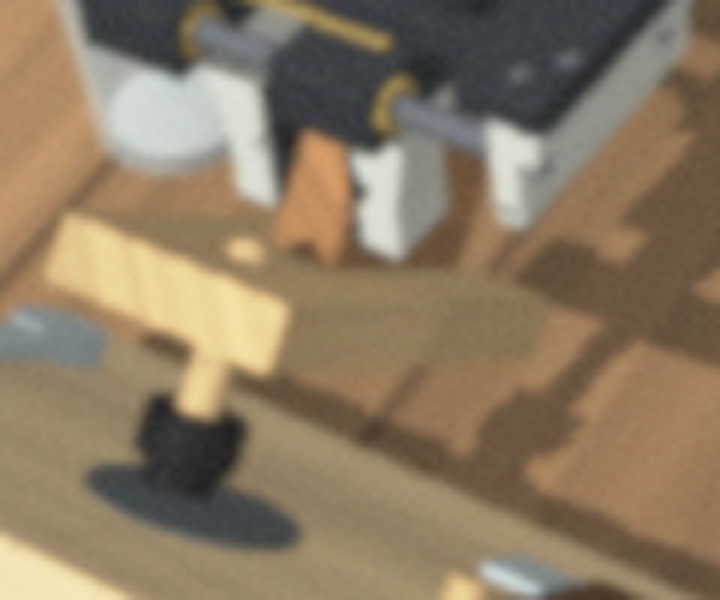

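The peg tip shows through the hole at (245,250) in the zoom. I'll slide on towards the collar.

Request:
{"api": "jog_arm", "payload": {"steps": [[1, 0, 0.0015, -0.0013, 0], [1, 0, 0.0015, -0.0013, 0], [1, 0, 0.0015, -0.0013, 0], [1, 0, 0.0015, -0.0013, 0], [1, 0, 0, 0, 0]]}}

```text
time_s: 12.67
tcp_pos: [0.5311, 0.1381, 0.1456]
eef_rot: [-90.0, -0.0, 175.2]
contact_force: [0.3, -1.0, -1.0]
gripper_width: 0.0215
```

Request:
{"api": "jog_arm", "payload": {"steps": [[1, 0, 0.0015, -0.0013, 0], [1, 0, 0.0015, -0.0013, 0], [1, 0, 0.0015, -0.0013, 0], [1, 0, 0.0015, -0.0013, 0], [1, 0, 0, 0, 0]]}}

```text
time_s: 13.08
tcp_pos: [0.5316, 0.1432, 0.1396]
eef_rot: [-90.0, -0.0, 175.2]
contact_force: [0.1, -0.2, -1.0]
gripper_width: 0.0218
```

```bash
python3 - <<'E'
from h import *
c=snap('side','side12.png');c=snap('top','top12.png')
i=cv2.imread('pics/side12.png')[235:335,200:320]
cv2.imwrite('pics/z12.png',cv2.resize(i,None,fx=6,fy=6,interpolation=2))
i=cv2.imread('pics/top12.png')[160:260,190:290]
cv2.imwrite('pics/t12.png',cv2.resize(i,None,fx=6,fy=6,interpolation=2))
state()
E
```

```text
t13.18 p [531.7 143.1 139.9] rpy [-8.9990e+01 -1.0000e-02  1.7524e+02] F [ 0.   1.6 -1.1] M [0.12 0.01 0.04] w 22.0
```

View pics/z12.png

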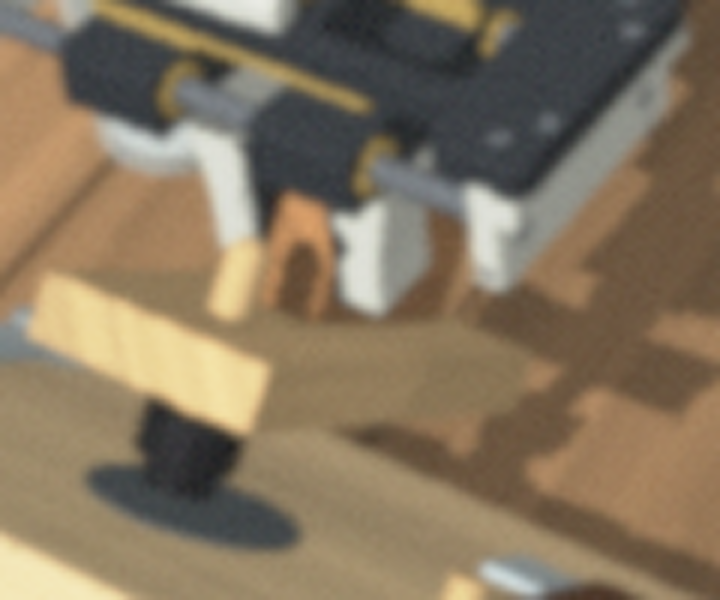

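View pics/t12.png

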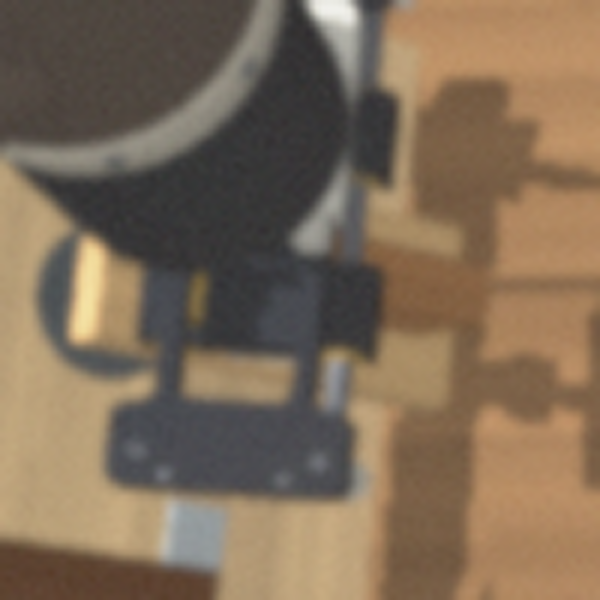

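Request:
{"api": "jog_arm", "payload": {"steps": [[1, 0, 0.0015, -0.0013, 0], [1, 0, 0.0015, -0.0013, 0], [1, 0, 0.0015, -0.0013, 0], [1, 0, 0, 0, 0]], "squeeze": 45}}

```text
time_s: 13.52
tcp_pos: [0.5319, 0.1471, 0.1351]
eef_rot: [-90.0, -0.0, 175.2]
contact_force: [0.2, 0.1, -1.6]
gripper_width: 0.0217
```

Request:
{"api": "jog_arm", "payload": {"steps": [[1, 0, 0.0015, -0.0013, 0], [1, 0, 0.0015, -0.0013, 0], [1, 0, 0, 0, 0]]}}

```text
time_s: 13.77
tcp_pos: [0.5324, 0.1495, 0.1326]
eef_rot: [-90.0, 0.0, 175.2]
contact_force: [-1.3, -1.7, 1.4]
gripper_width: 0.0215
```

Request:
{"api": "jog_arm", "payload": {"steps": [[1, 0, 0.0008, -0.0006, 0], [1, 0, 0.0008, -0.0006, 0], [1, 0, 0, 0, 0]]}}

```text
time_s: 14.02
tcp_pos: [0.5325, 0.1507, 0.131]
eef_rot: [-90.0, 0.0, 175.2]
contact_force: [-1.5, -2.9, 4.1]
gripper_width: 0.0216
```

Request:
{"api": "jog_arm", "payload": {"steps": [[1, 0, 0.0008, -0.0006, 0], [1, 0, 0.0008, -0.0006, 0], [1, 0, 0, 0, 0]]}}

```text
time_s: 14.27
tcp_pos: [0.5326, 0.1521, 0.1293]
eef_rot: [-90.0, 0.0, 175.2]
contact_force: [-0.6, -2.5, 3.8]
gripper_width: 0.0217
```

Request:
{"api": "jog_arm", "payload": {"steps": [[1, 0, 0.0008, -0.0006, 0], [1, 0, 0.0008, -0.0006, 0], [1, 0, 0.0008, -0.0006, 0], [1, 0, 0.0008, -0.0006, 0], [1, 0, 0, 0, 0]]}}

```text
time_s: 14.68
tcp_pos: [0.5328, 0.1547, 0.126]
eef_rot: [-90.0, 0.0, 175.2]
contact_force: [-0.8, -1.2, 4.2]
gripper_width: 0.0217
```

Request:
{"api": "jog_arm", "payload": {"steps": [[1, 0, 0.0008, -0.0006, 0], [1, 0, 0.0008, -0.0006, 0], [1, 0, 0.0008, -0.0006, 0], [1, 0, 0, 0, 0]]}}

```text
time_s: 15.02
tcp_pos: [0.533, 0.1566, 0.1237]
eef_rot: [-90.0, 0.0, 175.2]
contact_force: [0.4, 0.0, 4.5]
gripper_width: 0.0217
```

```bash
python3 - <<'E'
from h import *
c=snap('side','side13.png')
i=cv2.imread('pics/side13.png')[235:335,190:320]
cv2.imwrite('pics/z13.png',cv2.resize(i,None,fx=6,fy=6,interpolation=2))
state()
E
```

```text
t15.07 p [533.  156.5 123.6] rpy [-9.0020e+01  2.0000e-02  1.7524e+02] F [-0.3 -0.3  3.1] M [ 0.05 -0.04  0.04] w 21.7
```

View pics/z13.png

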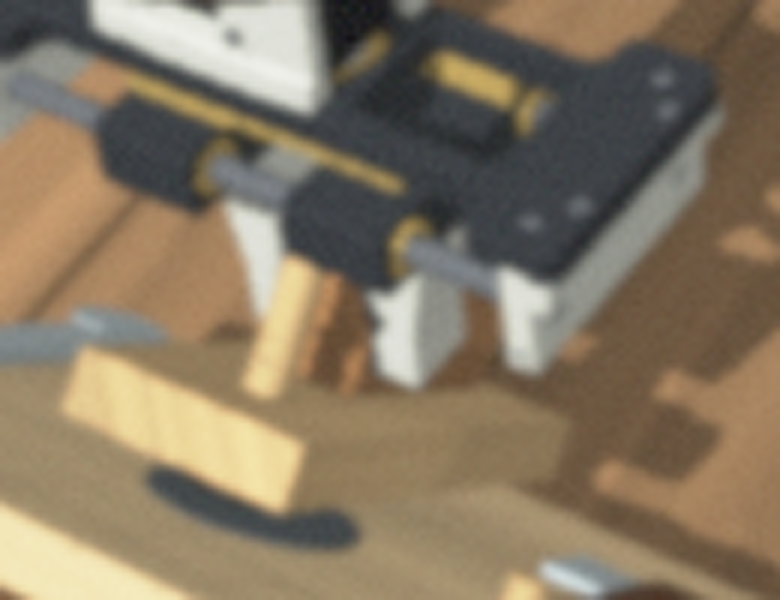

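Request:
{"api": "jog_arm", "payload": {"steps": [[1, 0, 0.0008, -0.0006, 0], [1, 0, 0.0008, -0.0006, 0], [1, 0, 0.0008, -0.0006, 0], [1, 0, 0, 0, 0]]}}

```text
time_s: 15.4
tcp_pos: [0.5332, 0.1582, 0.1213]
eef_rot: [-90.0, 0.0, 175.2]
contact_force: [-0.5, -0.9, 3.3]
gripper_width: 0.0217
```

Request:
{"api": "jog_arm", "payload": {"steps": [[1, 0, 0.0008, -0.0006, 0], [1, 0, 0.0008, -0.0006, 0], [1, 0, 0.0008, -0.0006, 0], [1, 0, 0, 0, 0]]}}

```text
time_s: 15.73
tcp_pos: [0.5333, 0.16, 0.1189]
eef_rot: [-90.0, 0.0, 175.2]
contact_force: [-0.2, 0.3, 4.2]
gripper_width: 0.0216
```

Request:
{"api": "jog_arm", "payload": {"steps": [[1, 0, 0.0008, -0.0006, 0], [1, 0, 0.0008, -0.0006, 0], [1, 0, 0, 0, 0]]}}

```text
time_s: 15.98
tcp_pos: [0.5334, 0.1609, 0.1176]
eef_rot: [-90.0, 0.0, 175.2]
contact_force: [-0.2, -1.8, 7.2]
gripper_width: 0.022
```

```bash
python3 - <<'E'
from h import *
c=snap('side','side14.png')
i=cv2.imread('pics/side14.png')[235:335,190:320]
cv2.imwrite('pics/z14.png',cv2.resize(i,None,fx=6,fy=6,interpolation=2))
state()
E
```

```text
t16.03 p [533.4 160.9 117.6] rpy [-8.9990e+01  3.0000e-02  1.7525e+02] F [-1.5 -1.6  7.5] M [-0.51  0.15 -0.01] w 21.7
```

View pics/z14.png

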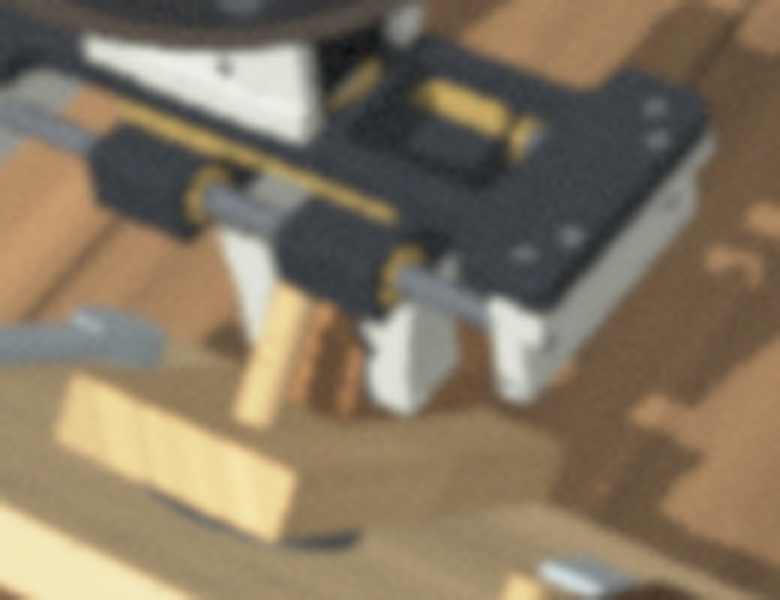

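Request:
{"api": "jog_arm", "payload": {"steps": [[1, 0, 0.0008, -0.0006, 0], [1, 0, 0.0008, -0.0006, 0], [1, 0, 0, 0, 0]], "squeeze": 25}}

```text
time_s: 16.28
tcp_pos: [0.5336, 0.1618, 0.1169]
eef_rot: [-90.0, 0.0, 175.3]
contact_force: [-4.1, -3.5, 15.8]
gripper_width: 0.0218
```

Request:
{"api": "jog_arm", "payload": {"steps": [[1, 0, 0.0008, -0.0006, 0], [1, 0, 0, 0, 0]]}}

```text
time_s: 16.45
tcp_pos: [0.5337, 0.1622, 0.1166]
eef_rot: [-89.9, 0.1, 175.3]
contact_force: [-4.8, -3.4, 19.8]
gripper_width: 0.022
```

```bash
python3 - <<'E'
from h import *
c=snap('side','side15.png')
i=cv2.imread('pics/side15.png')[235:335,190:320]
cv2.imwrite('pics/z15.png',cv2.resize(i,None,fx=6,fy=6,interpolation=2))
state()
E
```

```text
t16.50 p [533.6 162.2 116.5] rpy [-8.9950e+01  6.0000e-02  1.7526e+02] F [-5.5 -4.1 19.1] M [-1.69  1.62 -0.2 ] w 21.9
```

View pics/z15.png

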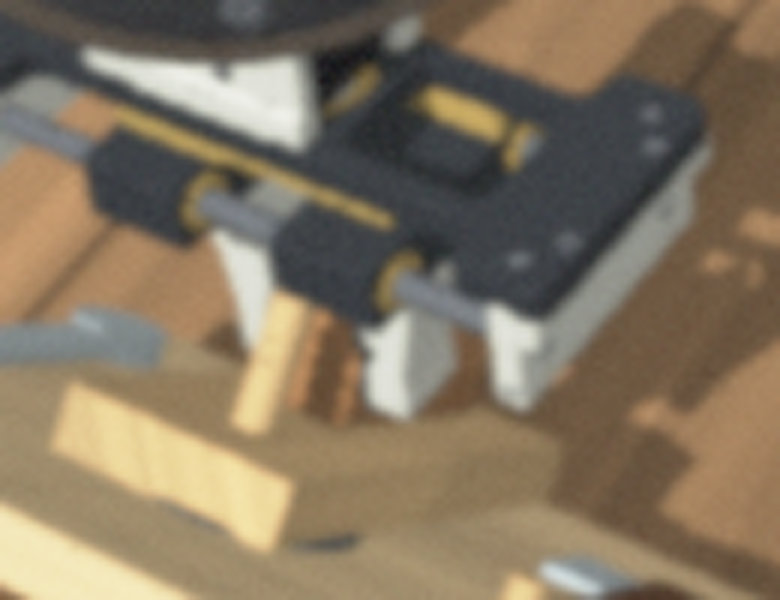

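Request:
{"api": "jog_arm", "payload": {"steps": [[1, 0, -0.001, 0.0005, 0], [0.5, 0, 0, 0, 0], [0.5, 0, 0, 0, 0], [0.5, 0, 0, 0, 0], [0.5, 0, 0, 0, 0], [0.5, 0, 0, 0, 0]]}}

```text
time_s: 17.0
tcp_pos: [0.5331, 0.1622, 0.1154]
eef_rot: [-90.0, -0.0, 175.2]
contact_force: [-1.1, 1.0, -0.3]
gripper_width: 0.0428
```

Request:
{"api": "jog_arm", "payload": {"steps": [[0.5, 0, -0.01, 0, 0], [0.5, 0, -0.02, 0, 0], [0.5, 0, -0.02, 0, 0], [0.5, 0, -0.02, 0, 0], [0.5, 0, -0.02, 0, 0], [0.5, 0, -0.01, 0.02, 0], [0.5, 0, 0, 0.03, 0], [0.5, 0, 0, 0.03, 0], [0.5, 0, 0, 0.02, 0], [0.5, 0, 0, 0, 0]]}}

```text
time_s: 17.83
tcp_pos: [0.5242, 0.0598, 0.2168]
eef_rot: [-90.0, 0.0, 175.1]
contact_force: [0.3, 0.5, -0.7]
gripper_width: 0.0438
```

```bash
python3 - <<'E'
from h import *
c=snap('side','side16.png');c=snap('top','top16.png')
i=cv2.imread('pics/side16.png')[235:370,170:320]
cv2.imwrite('pics/z16.png',cv2.resize(i,None,fx=4.4,fy=4.4,interpolation=2))
i=cv2.imread('pics/top16.png')[140:280,155:295]
cv2.imwrite('pics/t16.png',cv2.resize(i,None,fx=4,fy=4,interpolation=2))
state()
E
```

```text
t17.93 p [525.1  61.9 216.7] rpy [-9.0030e+01  5.0000e-02  1.7515e+02] F [-0.   0.2  0.3] M [ 0.11 -0.08  0.02] w 44.1
```

View pics/z16.png

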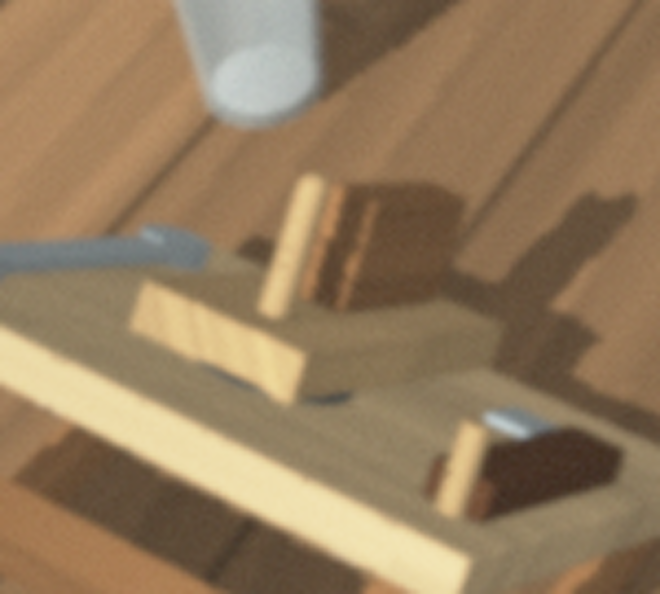

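View pics/t16.png

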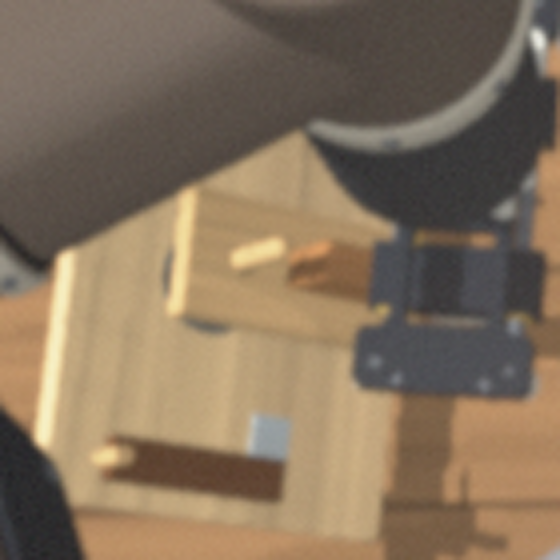

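The block hangs on the peg and collar, but its upper end stands 2 to 3 mm proud (dark disc showing under it at (340,398) in the zoom). I'll press there with closed fingertips.

```bash
python3 - <<'E'
from h import *
to([.538,.2127,.185])
E
```

```text
t17.93 p [525.1  61.9 216.7] rpy [-9.0030e+01  5.0000e-02  1.7515e+02] F [-0.   0.2  0.3] M [ 0.11 -0.08  0.02] w 44.1
tool shift mm x,y,z [-1.000e-01  3.170e+01 -1.513e+02]
```

Request:
{"api": "jog_arm", "payload": {"steps": [[1, 0, 0, -0.015, 0], [1, 0, 0, -0.025, 0], [1, 0, 0, -0.025, 0], [1, 0, 0, -0.025, 0], [1, 0, 0, -0.025, 0], [1, 0, 0, -0.02, 0], [1, 0, 0, -0.013, 0], [1, 0, 0, 0, 0], [1, 0, 0, 0, 0]], "squeeze": 10}}

```text
time_s: 18.68
tcp_pos: [0.537, 0.2109, 0.2157]
eef_rot: [-90.0, -0.0, 175.3]
contact_force: [-0.8, 0.8, -0.2]
gripper_width: 0.0007
```

```bash
python3 - <<'E'
from h import *
to([.538,.2127,.160])
E
```

```text
t18.68 p [537.  210.9 215.7] rpy [-8.9980e+01 -3.0000e-02  1.7533e+02] F [-0.8  0.8 -0.2] M [ 0.04 -0.06  0.  ] w 0.7
tool shift mm x,y,z [-0.8 55.7 -1.9]
```

Request:
{"api": "jog_arm", "payload": {"steps": [[1, -0.001, 0.012, -0.002, 0], [1, 0, 0.015, 0, 0], [1, 0, 0.014, 0, 0], [1, 0, 0.006, 0, 0], [1, 0, 0, 0, 0]]}}

```text
time_s: 19.1
tcp_pos: [0.5377, 0.2107, 0.1676]
eef_rot: [-89.9, -0.1, 175.2]
contact_force: [0.0, 0.5, 0.8]
gripper_width: 0.0004
```

```bash
python3 - <<'E'
from h import *
c=snap('side','side17.png');
i=cv2.imread('pics/side17.png')[215:365,170:320]
cv2.imwrite('pics/z17.png',cv2.resize(i,None,fx=4.,fy=4.,interpolation=2))
state()
E
```

```text
t19.15 p [538.3 211.1 168.7] rpy [-8.994e+01 -5.000e-02  1.752e+02] F [-0.2  0.5  0.9] M [ 0.08 -0.11 -0.01] w 0.2
```

View pics/z17.png

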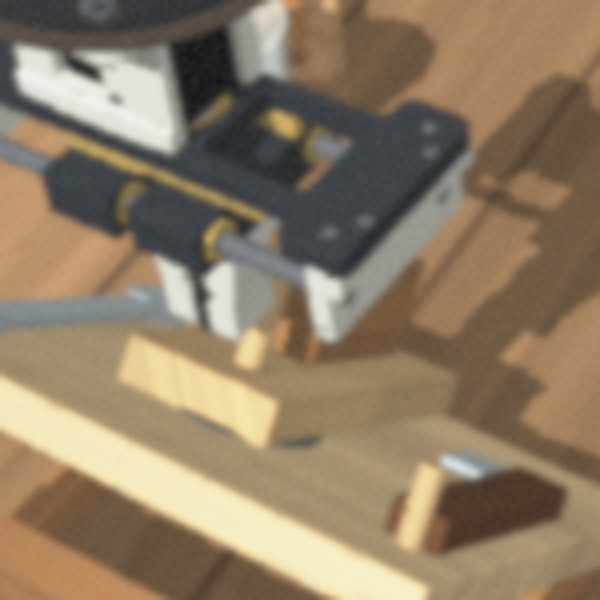

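Request:
{"api": "jog_arm", "payload": {"steps": [[1, 0, 0.006, 0, 0], [1, 0, 0.005, 0, 0], [1, 0, 0.003, 0, 0], [1, 0, 0.002, 0, 0], [1, 0, 0, 0, 0]]}}

```text
time_s: 19.57
tcp_pos: [0.5383, 0.2119, 0.1525]
eef_rot: [-90.0, -0.0, 175.2]
contact_force: [0.0, 0.1, -0.3]
gripper_width: 0.0004
```

Request:
{"api": "jog_arm", "payload": {"steps": [[1, 0, 0.001, 0, 0], [1, 0, 0.001, 0, 0], [1, 0, 0.001, 0, 0], [1, 0, 0, 0, 0]]}}

```text
time_s: 19.9
tcp_pos: [0.5384, 0.212, 0.1497]
eef_rot: [-90.0, -0.0, 175.2]
contact_force: [-1.0, -0.8, 0.0]
gripper_width: 0.0004
```

Request:
{"api": "jog_arm", "payload": {"steps": [[1, 0, 0.001, 0, 0], [1, 0, 0.001, 0, 0], [1, 0, 0, 0, 0]]}}

```text
time_s: 20.15
tcp_pos: [0.5388, 0.2121, 0.1485]
eef_rot: [-90.0, 0.0, 175.3]
contact_force: [-1.8, -0.1, 6.0]
gripper_width: 0.0005
```

Contact came at z about 0.149, as predicted. Pressing on gently.

Request:
{"api": "jog_arm", "payload": {"steps": [[1, 0, 0.0007, 0, 0], [1, 0, 0.0007, 0, 0], [1, 0, 0, 0, 0]]}}

```text
time_s: 20.4
tcp_pos: [0.5389, 0.2122, 0.1481]
eef_rot: [-90.0, 0.1, 175.3]
contact_force: [-4.1, -1.1, 11.7]
gripper_width: 0.0005
```

Request:
{"api": "jog_arm", "payload": {"steps": [[1, 0, 0.0007, 0, 0], [1, 0, 0.0007, 0, 0], [1, 0, 0, 0, 0]]}}

```text
time_s: 20.65
tcp_pos: [0.5391, 0.2123, 0.1478]
eef_rot: [-90.1, 0.1, 175.3]
contact_force: [-6.9, -2.1, 19.2]
gripper_width: 0.0004
```

Request:
{"api": "jog_arm", "payload": {"steps": [[1, 0, 0.0007, 0, 0], [1, 0, 0, 0, 0]]}}

```text
time_s: 20.82
tcp_pos: [0.5392, 0.2123, 0.1477]
eef_rot: [-90.1, 0.2, 175.3]
contact_force: [-8.9, -2.4, 23.0]
gripper_width: 0.0007
```

```bash
python3 - <<'E'
from h import *
c=snap('side','side18.png');c=snap('top','top18.png')
i=cv2.imread('pics/side18.png')[235:365,170:320]
cv2.imwrite('pics/z18.png',cv2.resize(i,None,fx=5,fy=4.6,interpolation=2))
i=cv2.imread('pics/top18.png')[140:280,155:295]
cv2.imwrite('pics/t18.png',cv2.resize(i,None,fx=4,fy=4,interpolation=2))
state()
E
```

```text
t20.92 p [539.1 212.3 147.6] rpy [-9.007e+01  1.600e-01  1.753e+02] F [-10.   -1.5  24. ] M [-0.33  3.21  0.08] w 0.2
```

View pics/z18.png

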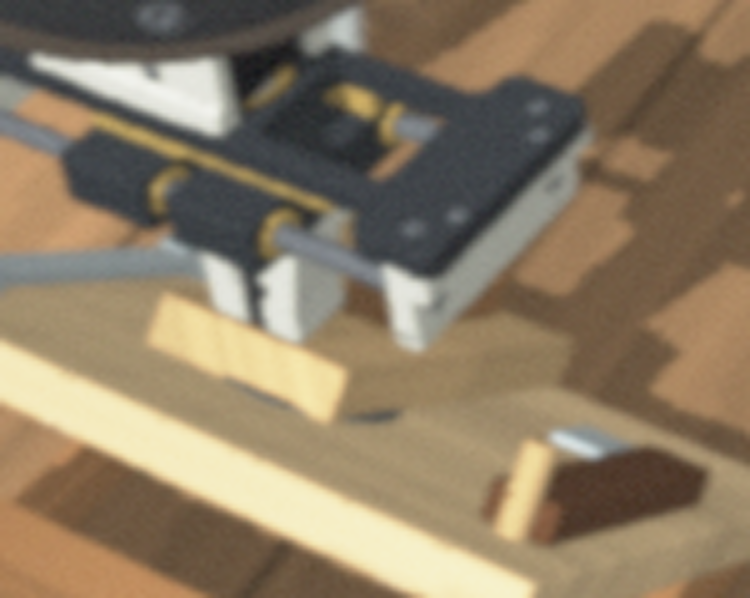

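View pics/t18.png

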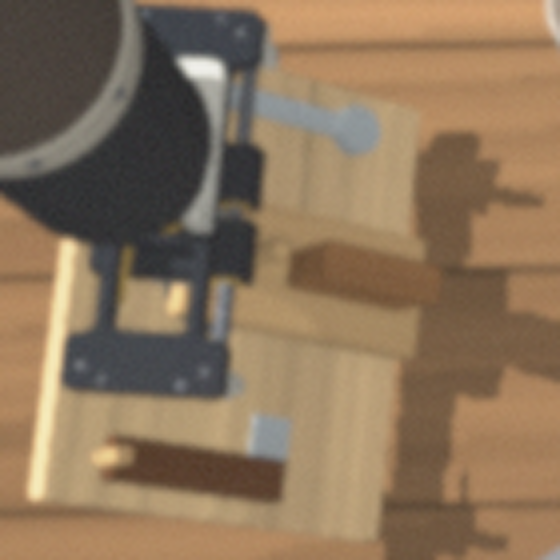

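Request:
{"api": "jog_arm", "payload": {"steps": [[1, 0, -0.004, 0, 0], [1, 0, -0.01, 0, 0], [1, 0, -0.02, 0, 0], [1, 0, -0.025, 0, 0], [1, 0, -0.015, 0, 0], [1, 0, 0, 0.03, 0], [1, 0, 0, 0.035, 0], [1, 0, 0, 0.035, 0], [1, 0, 0, 0.035, 0], [1, 0, 0, 0.035, 0], [1, 0, 0, 0.03, 0], [1, 0, 0, 0, 0]]}}

```text
time_s: 21.92
tcp_pos: [0.5208, 0.0088, 0.2188]
eef_rot: [-90.0, -0.0, 175.1]
contact_force: [0.6, 0.2, 0.6]
gripper_width: 0.0008
```

```bash
python3 - <<'E'
from h import *
c=snap('side','side19.png');c=snap('top','top19.png')
i=cv2.imread('pics/side19.png')[250:360,180:310]
cv2.imwrite('pics/z19.png',cv2.resize(i,None,fx=6,fy=5.4,interpolation=2))
i=cv2.imread('pics/top19.png')[160:260,180:280]
cv2.imwrite('pics/t19.png',cv2.resize(i,None,fx=6,fy=6,interpolation=2))
state()
E
```

```text
t22.02 p [521.8  11.6 218.8] rpy [-9.001e+01  2.000e-02  1.751e+02] F [ 0.4  0.7 -0.3] M [ 0.09 -0.13 -0.02] w 0.4
```

View pics/z19.png

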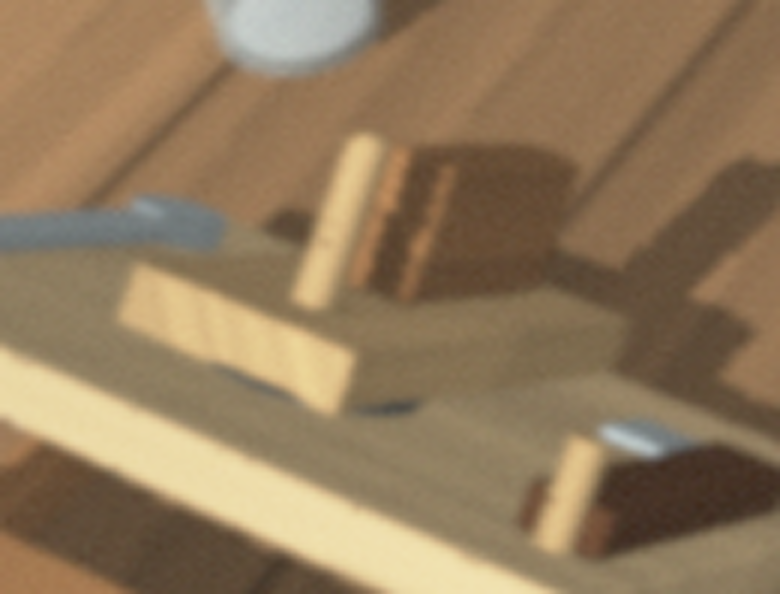

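View pics/t19.png

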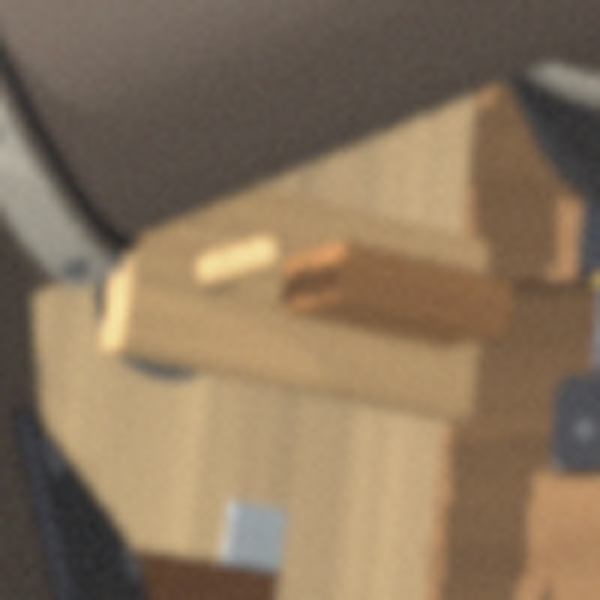

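```bash
python3 - <<'E'
from fit import *
np.set_printoptions(precision=1,suppress=True)
s,t=ld('side19'),ld('top19')
sz=lambda x,y:(x/6+180,y/5.4+250); tz=lambda x,y:(x/6+180,y/6+160)
a=np.radians(85.2);n=np.array([-np.sin(np.radians(40))*np.cos(a),-np.sin(np.radians(40))*np.sin(a),np.cos(np.radians(40))])
for p in[(.6597,.2697,.1533),(.4028,.2906,.1526),(.3899,.1406,.0257),(.5261,.2202,.1046)]: print('face n.p',1000*n@np.array(p))
O=np.array([.5261,.2202,.1046])
for nm,A,B in[('80,35,0',(103,350),(332,415)),('80,35,18',(127,355),(357,350)),('-65,35,18',(470,415),(628,320))]:
    P,e=tri(t,tz(*A),s,sz(*B)); print(nm,P*1000,e*1000,'above face',1000*n@(P-O))
S=[((80,-35,18),sz(137,263)),((80,35,18),sz(357,350)),((80,35,0),sz(332,415)),((80,-35,0),sz(118,318)),((-65,35,18),sz(628,320)),((-65,35,0),sz(612,375))]
T=[((80,35,0),tz(103,350)),((80,35,18),tz(127,355)),((-65,35,18),tz(470,415))]
np.set_printoptions(precision=2)
G=O+.013*0
import h
cs,ct=s,t
from scipy.optimize import least_squares
def res(q):
    o=[]
    for c,L in((cs,S),(ct,T)):
        for p,uv in L: o+=list(proj(c,blk(O+q[:3]/1000,85.2+q[4],q[3],[p],g=(47,0,0))[0])-np.array(uv))
    return np.array(o)
q=least_squares(res,[0,0,0,40,0]);print(q.x,q.fun.round(1)); d=q.x[:3]; print('hole sole above face',n@d)
E
python3 - <<'E'
import cv2
i=cv2.imread('pics/side19.png')[290:340,195:290]
cv2.imwrite('pics/z19b.png',cv2.resize(i,None,fx=8,fy=8,interpolation=2))
E
```

```text
face n.p -90.80054518821868
face n.p -90.90602041346473
face n.p -91.34321744165796
face n.p -89.21455903816458
80,35,0 [505.6 239.7 118.2] 1.5963118954590252 above face -1.015504941396174
80,35,18 [501.8 227.5 133.6] 4.847822212214133 above face 18.860040537233942
-65,35,18 [493.8 118.6  39.6] 0.95432958172727 above face 17.01231616137093
[11.43 -8.43 -6.54 40.58 -0.32] [ 0.6 -0.3  0.2  0.5  0.7 -0.3  0.3  0.5  0.2  0.3 -0.3 -0.3 -0.4 -0.2
 -0.7 -1.9  0.  -0.2]
hole sole above face -0.22876417466414067
```

View pics/z19b.png

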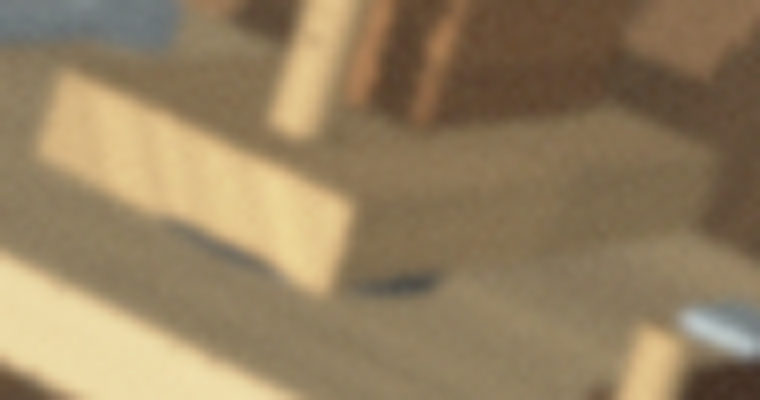

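The corner fit gives a tilt of 40.6° and the sole within about 1 mm of the face. I'll confirm with a second press, on the other side of the hole end.

Request:
{"api": "jog_arm", "payload": {"steps": [[1, -0.003, 0, -0.03, 0], [1, -0.003, 0, -0.035, 0], [1, -0.003, 0, -0.035, 0], [1, -0.003, 0, -0.035, 0], [1, -0.003, 0, -0.035, 0], [1, 0, 0, -0.03, 0], [1, 0, 0.01, -0.001, 0], [1, 0, 0.02, 0, 0], [1, 0, 0.02, 0, 0], [1, 0, 0.012, 0, 0], [1, 0, 0.004, 0, 0], [1, 0, 0, 0, 0]]}}

```text
time_s: 23.02
tcp_pos: [0.5528, 0.2121, 0.1513]
eef_rot: [-89.9, -0.1, 175.3]
contact_force: [-0.5, 1.0, 0.4]
gripper_width: 0.0001
```

Request:
{"api": "jog_arm", "payload": {"steps": [[1, 0, 0.0012, 0, 0], [1, 0, 0.0012, 0, 0], [1, 0, 0.0012, 0, 0], [1, 0, 0, 0, 0]]}}

```text
time_s: 23.35
tcp_pos: [0.5542, 0.2121, 0.1499]
eef_rot: [-90.1, 0.1, 175.2]
contact_force: [-0.6, 0.6, 3.1]
gripper_width: 0.0003
```

Request:
{"api": "jog_arm", "payload": {"steps": [[1, 0, 0.001, 0, 0], [1, 0, 0.001, 0, 0], [1, 0, 0, 0, 0]]}}

```text
time_s: 23.6
tcp_pos: [0.5547, 0.2119, 0.149]
eef_rot: [-90.1, 0.2, 175.3]
contact_force: [-1.6, -1.7, 12.3]
gripper_width: 0.0009
```

Request:
{"api": "jog_arm", "payload": {"steps": [[1, 0, 0.001, 0, 0], [1, 0, 0.0005, 0, 0], [1, 0, 0, 0, 0]]}}

```text
time_s: 23.85
tcp_pos: [0.5549, 0.2119, 0.1487]
eef_rot: [-90.1, 0.2, 175.3]
contact_force: [-4.2, -2.0, 18.8]
gripper_width: 0.0004
```

```bash
python3 - <<'E'
from h import *
c=snap('side','side20.png')
i=cv2.imread('pics/side20.png')[250:350,180:310]
cv2.imwrite('pics/z20.png',cv2.resize(i,None,fx=6,fy=6,interpolation=2))
state()
E
```

```text
t23.90 p [554.9 212.  148.7] rpy [-90.1    0.23 175.28] F [-4.7 -2.1 19.2] M [-0.62  1.68  0.01] w 0.5
```

View pics/z20.png

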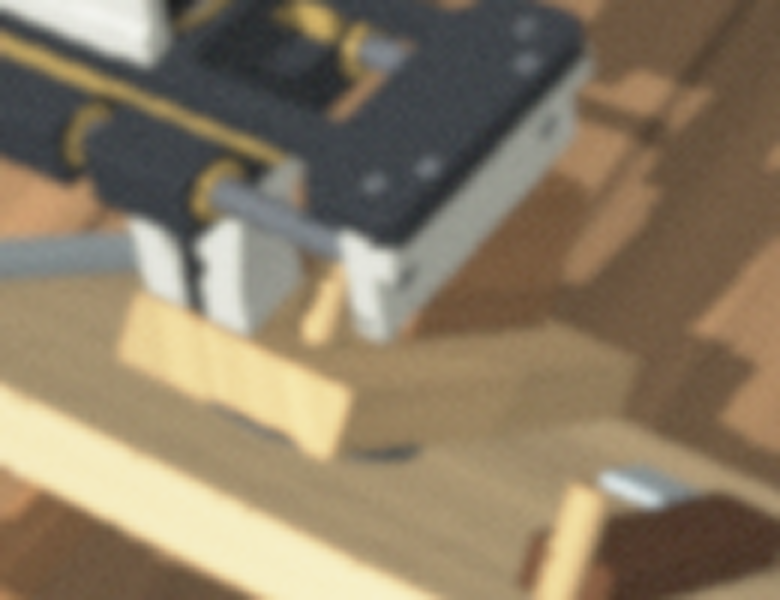

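Stiff at 19 N, and the plate is at the same level on both sides once slope is accounted for. As a height check I'll touch the bare board face just uphill: if the block is flush, contact at 45 mm further uphill should come at TCP z of about 0.163.

Request:
{"api": "jog_arm", "payload": {"steps": [[1, 0, -0.006, 0, 0], [1, 0, -0.015, 0, 0], [1, 0, -0.017, 0, 0], [1, 0.004, 0, -0.015, 0], [1, 0.004, 0, -0.015, 0], [1, 0, 0, -0.015, 0], [1, 0, 0.01, 0, 0], [1, 0, 0.006, 0, 0], [1, 0, 0, 0, 0]]}}

```text
time_s: 24.65
tcp_pos: [0.5481, 0.257, 0.1646]
eef_rot: [-89.8, -0.2, 175.3]
contact_force: [-0.7, -1.1, -0.7]
gripper_width: 0.0007
```

```bash
python3 - <<'E'
from h import *
state()
E
```

```text
t24.65 p [548.1 257.  164.6] rpy [-89.84  -0.18 175.26] F [-0.7 -1.1 -0.7] M [ 0.04  0.   -0.04] w 0.7
```

Request:
{"api": "jog_arm", "payload": {"steps": [[1, 0, 0.001, 0, 0], [1, 0, 0.001, 0, 0], [1, 0, 0, 0, 0]]}}

```text
time_s: 24.9
tcp_pos: [0.5492, 0.2569, 0.165]
eef_rot: [-90.0, -0.0, 175.2]
contact_force: [0.8, -0.0, 0.3]
gripper_width: 0.0004
```

Request:
{"api": "jog_arm", "payload": {"steps": [[1, 0, 0.001, 0, 0], [1, 0, 0, 0, 0]]}}

```text
time_s: 25.07
tcp_pos: [0.5493, 0.257, 0.1643]
eef_rot: [-90.0, 0.0, 175.2]
contact_force: [0.7, -0.0, 0.2]
gripper_width: 0.0003
```

Request:
{"api": "jog_arm", "payload": {"steps": [[1, 0, 0.0007, 0, 0], [1, 0, 0, 0, 0]]}}

```text
time_s: 25.23
tcp_pos: [0.5494, 0.2572, 0.1639]
eef_rot: [-90.0, 0.0, 175.2]
contact_force: [0.7, -0.3, 2.3]
gripper_width: 0.0001
```

Request:
{"api": "jog_arm", "payload": {"steps": [[1, 0, 0.001, 0, 0], [1, 0, 0.0007, 0, 0], [1, 0, 0, 0, 0]]}}

```text
time_s: 25.48
tcp_pos: [0.5496, 0.2573, 0.1633]
eef_rot: [-90.0, 0.1, 175.3]
contact_force: [-4.5, -1.3, 9.6]
gripper_width: 0.0005
```

The face contact came at 0.1633, against 0.1631 predicted from either plate touch, so the sole is flush within a few tenths of a mm. I'll retreat and take a last look.

Request:
{"api": "jog_arm", "payload": {"steps": [[1, 0, -0.006, 0, 0], [1, 0, -0.015, 0, 0], [1, 0, -0.025, 0, 0], [1, 0, -0.03, 0, 0], [1, 0, -0.02, 0.02, 0], [1, 0, 0, 0.035, 0], [1, 0, 0, 0.035, 0], [1, 0, 0, 0.035, 0], [1, 0, 0, 0.035, 0], [1, 0, 0, 0.035, 0], [1, 0, 0, 0.035, 0], [1, 0, 0, 0, 0]]}}

```text
time_s: 26.48
tcp_pos: [0.5289, 0.0237, 0.2582]
eef_rot: [-90.0, -0.0, 175.1]
contact_force: [0.2, 0.2, -0.5]
gripper_width: 0.0004
```

```bash
python3 - <<'E'
from h import *
c=snap('side','side21.png');c=snap('top','top21.png')
a=cv2.imread('pics/side21.png')[120:360,130:400]; b=cv2.imread('pics/top21.png')[100:340,150:470]
cv2.imwrite('pics/z21.png',np.hstack([cv2.resize(a,(390,347),interpolation=2),cv2.resize(b,(410,347),interpolation=2)]))
state()
E
```

```text
t26.58 p [530.   26.7 258.2] rpy [-9.0020e+01  3.0000e-02  1.7508e+02] F [0.5 0.2 1.2] M [ 0.13 -0.07  0.03] w 0.3
```

View pics/z21.png

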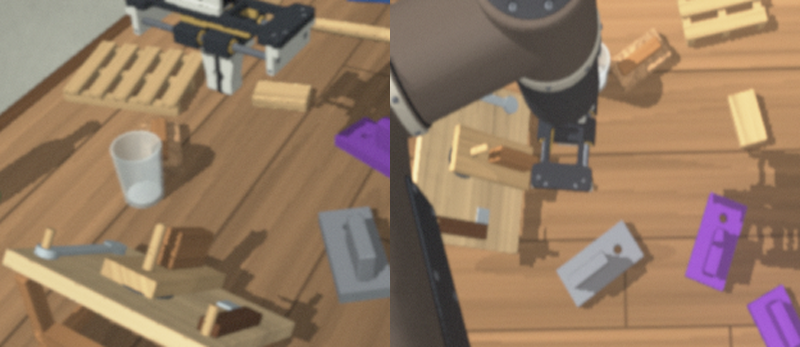

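The block lies flat on the board on its peg (side view about (165,270), handle down the slope). The beaker, sanding block and offcut are where they were, and the gripper is clear.

```bash
python3 -c "
from plant import r
print(r.close_job())"
```

```text
the job is handed in; nothing more can be done
None
```

The push block hangs by its hole on the middle peg, handle end down the slope, with the collar pressed in and its sole flush on the board. I gripped it by the handle and tilted it about 42° in the jaws by easing its end over the peg tip. I then slid it down the peg and pushed the collar in at about 6 N. After letting go, I pressed the hole end down with closed fingertips.

**Last checks:**
- **Flushness:** touching the plate and then the bare board face agreed with a flush sole to about 0.2 mm. The camera fit gave a tilt of 40.6° and the sole within 1–2 mm of the face.
- **Forces:** the highest wrist reading was about 26 N, during the first fingertip press. That press and the last push with the grip (about 20 N) also showed sideways force; a similar one appeared on the bare board. I took it for an off-centre touch rather than the block jamming.
- **Order of work:** the last 2–3 mm at the hole end may have gone home only in that fingertip press, after the grip was released.
- **Bystanders:** the beaker, sanding block and offcut stand where they were, and the gripper was clear of everything when I handed in at 26.6 s.

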